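# Complete the dowel kit, then hold the spring clip open over its job card

## Task

Complete the dowel kit: lay the longer of the two stray steel dowels in the empty pocket of the tray's row of long dowels, and the shorter one in the empty pocket of its row of short dowels. Then get the job card ready for the inspection tag: squeeze the orange spring clip by its handles, lift it off its rail and hold it, jaws gaping, upright over about the middle of the card's top edge, with the edge between the two jaws and the clip not touching the card. Finish like that, holding the clip still and squeezed wide open so that the tag can be slipped in, and leave the tape measure and the hex key where they lie.

Things in the scene. Friction and masses are not known exactly. Their poses are not given: they have to be found in the camera images.
- kit_tray: dark blue plate, 211 x 132 mm, top at z = 16 mm, fixed; origin under its centre; x runs from the robot's side to the far end, where the job card stands, y to the left. Three rows of three pockets, each row along y (40 mm apart), pockets 4.5 mm deep and lying along x: nearest the robot the long dowels, then the short ones, then cap screws. What fills pockets is fixed, up to 8 mm proud of the top
- long_pocket (a point): the empty pocket (58 x 16 mm) of the long row, its middle place: where the long dowel's middle lies when it rests in it, 5 mm above the pocket's floor; axes as the tray's, the dowel lies along x
- short_pocket (a point): the empty pocket (48 x 14 mm) of the short row, its place at the tray's -y end: where the short dowel's middle lies when it rests in it, 4 mm above the pocket's floor; axes as the tray's, the dowel lies along x
- long_dowel: loose bright steel dowel, 10 mm diameter, 50 mm long, 0.03 kg, lying on the bench right of the tray and able to roll; its axis is its y axis; origin on its skin, so use the point
- long_dowel_mid (a point): the middle of the long dowel, on its axis; y along the axis
- short_dowel: loose bright steel dowel, 8 mm diameter, 40 mm long, 0.016 kg, lying on the bench right of the tray and able to roll; its axis is its y axis; origin on its skin, so use the point
- short_dowel_mid (a point): the middle of the short dowel, on its axis; y along the axis
- job_card: stiff white card with a red band and a ruled table, 96 mm wide, 2.5 mm thick, standing upright and fixed across the far end of the tray, held at its foot between two aluminium strips (106 mm long, 18 mm over both, to z = 32 mm); x is its thickness, y along its width; top edge at z = 116 mm
- card_top (a point): the middle of the card's top edge; axes as the tray's: x across the card's thickness, y along the edge, z up
- clip_rail: grey bent steel sheet fixed to the bench on the left: base 70 x 120 x 4 mm, upright web 3 mm thick and 120 mm long with its top edge at z = 85 mm; y along the web, x across it; origin at the centre of its underside
- clip: spring clip: two orange handles on top, two orange jaw pads below, 98 mm tall, 22 mm wide along its y, 0.09 kg. It starts closed on the rail's web, handles up, its coil (underside 35 mm above the jaw ends) resting on the web's top edge. Origin midway between the lower ends of the jaws; z up to the handles, x the way handles and jaws move, y along its pivot. Both sides move alike
- clip_mouth (a point): the clip's origin: midway between the lower ends of the two jaws; axes as the clip's. Jaw pads 14 mm high, 22 mm wide, 5 mm thick; squeezed to the stop they gape about 24 mm, and the throat takes 35 mm of an edge
- clip_grip (a point): midway between the handles, 82 mm above the jaw ends: squeeze them here along the clip's x. The handles slope outward from 52 to 98 mm above the jaw ends; closed they measure 53 mm over their upper ends, at the stop 22 mm, nearly parallel. About 3 N starts to open it, about 10 N brings it to the stop; a grip of 15 to 30 N holds it there
- clip_jaw_front (a joint): angle by which each jaw is spread, rad: 0 closed on the 3 mm rail, -0.036 jaws touching, 0.28 squeezed to the stop; at 0.2 the jaws gape about 18 mm
- tape_measure: grey and yellow tape measure, 64 x 80 x 30 mm, lying near the front edge of the bench on the left; origin at the centre of its underside; to be left alone
- hex_key: black bent hex key, 125 mm long, lying flat in front of the tray, along the bench's front edge; origin at the centre of its underside; to be left alone
Things that resemble listed ones, but are neither listed nor needed, are in the scene too. What is meant by the clip is not purple, and is the larger of those in its own colour. There is more than one size of the long_dowel; the one meant has the size given above.

How it is judged:
On the way, in this order (a step that is already met when the one before it is completed fails the run):
1. both dowels lie in the empty pockets of their own rows, let go (horizontal distance between long_dowel_mid and long_pocket below 0.007 m and z of long_dowel_mid in the frame of long_pocket between -0.002 and 0.002 m and angle between the y axis of long_dowel_mid and the x axis of long_pocket, either way round below 0.2 rad and contact force between the fingers and long_dowel below 0.1 N and horizontal distance between short_dowel_mid and short_pocket below 0.007 m and z of short_dowel_mid in the frame of short_pocket between -0.002 and 0.002 m and angle between the y axis of short_dowel_mid and the x axis of short_pocket, either way round below 0.2 rad and contact force between the fingers and short_dowel below 0.1 N), for 0.2 s.
2. the clip is squeezed open in the gripper and lifted clear off the rail (contact force between the fingers and clip above 2 N and value of joint clip_jaw_front above 0.2 rad and height (world z) of clip_mouth above 0.09 m), for 0.1 s.
At the end, for the whole second after the job is handed in: Both dowels lie let go in their rows' pockets (7 mm, 2 mm in height, 0.2 rad). The fingers hold the clip still, jaws spread over 0.2 rad, upright and square to the card (0.25 rad), jaw ends 6 to 34 mm below the card top, centred within 9 mm across and 25 mm along, touching neither card nor tray (all of step 1 and contact force between the fingers and clip above 2 N and value of joint clip_jaw_front above 0.2 rad and x of clip_mouth in the frame of card_top between -0.009 and 0.009 m and y of clip_mouth in the frame of card_top between -0.025 and 0.025 m and z of clip_mouth in the frame of card_top between -0.034 and -0.006 m and angle between the y axis of clip and the y axis of job_card, either way round below 0.25 rad and angle between clip's own z axis and vertical below 0.25 rad and contact force between clip and kit_tray below 0.2 N and linear speed of clip below 0.03 m/s); the arm keeps its last pose, push and grip.
It fails at once if the tape measure is moved by more than 20 mm (distance of tape_measure from where it was at the start of the episode above 0.02 m).
It fails at once if the hex key is moved by more than 20 mm (distance of hex_key from where it was at the start of the episode above 0.02 m).
It also fails if it takes over 64 s, if anything falls off the work surface, if the arm or the gripper's body presses on something with over 40 N, if the wrist force passes 120 N, or if a joint passes its speed limit or range.

## Robot

A 6-joint arm with a two-finger parallel gripper is mounted at the origin on a cart in front of the work surface, level with it; the furniture and walls round the work are solid. World frame = base frame: x ahead of the robot, y to its left, z up, the work surface at z = 0. Lengths are in m, angles in rad, forces in N, time in s.
With the tool pointing down it reaches from about 0.25 to 0.725 m from the base axis. Payload 4 kg.
Tool frame: the origin (TCP) lies midway between the tips of the shut fingers; the grasp point (between the pads) lies bot.tcp_to_grasp behind it (bot.tcp_to_grasp is the distance from the TCP to the grasp point, in m); z points along the fingers, y is the line along which they close (so a half turn about z gives the same grasp; the last joint's range is limited). The gripper opens to 85 mm and grips with 20 to 120 N. Pads are 22 mm wide; open, the fingers measure 114 mm over their backs; the gripper's body (76 mm by 85 mm) begins 54 mm behind the grasp point. The pads swing forward as they close: fully open they stand 13 mm farther back than shut.
Start: joints at [1.133, 0.241, 0.005, 1.335, 0, 1.571], TCP at [0.212, 0.453, 0.202] pointing down, gripper open.
Joint ranges: [-2.72, 2.72], [-1.05, 1.87], [-1.09, 1.28], [-1.99, 2.15], [-1.42, 1.44], [-3.14, 3.14]. Speed limits (rad/s): [2.79, 2.79, 3.14, 3.14, 3.14, 3.14].

## Interface

Orientations are given as a unit quaternion [x, y, z, w].
In Python, from workcell import readout, camera, bot gives the robot as it stands. The module is installed in compiled form; this text tells all that it offers.
- The arm moves only by the tool jog_arm, never from a script. Its argument "motion" is a list of rows, each an object of numbers: "x", "y", "z": the shift along the tool's x, y, z in mm; "spin": the turn about the tool's z in degrees; "fingers": the closure, from -1 (fully open) to 1 (shut). A call has 1 to 8 rows; each row is the pose to reach, as a shift and turn from the pose commanded when the call began, along the tool's axes at that moment; what a row does not reach only later rows make up. A row lasts 1/8 s, in which the tool goes at most 62.5 mm and 10.7 degrees, less where a joint would pass 70% of its speed; a pose out of reach is approached as far as the arm can. A call with a gripper value outside its range is refused whole. The fingers move at their own pace and stop on an object; the grip force is fixed at half the most. Time passes only in rows, so rows that repeat a pose let the fingers close. It gives the time, the measured TCP pose, the force, the opening and the grip force at its end, in the units of the state.
- readout.get_obs(): the state, without advancing time (a new reading comes with each control period).
- camera(name): name is "scene" or "side" or "wrist"; returns a dict with "pixels" (480x640x3 uint8, red, green, blue), "K" (3x3 intrinsics, pixels), "dist" ([k1, k2, p1, p2, k3] as OpenCV has them; the pictures are not rectified), "rvec" (rotation vector, rad) and "tvec" (3), from world to camera coordinates, as OpenCV has them. Camera axes: x right, y down, z forward; pixel columns grow to the right and rows downward; lengths in m; the calibration is good to about 2 mm. A picture is of the moment at which its call begins. There is no depth.
- bot.job_done(): hands the job in; it is judged then, once.
The state is a dict: "clock": time; "joint_pos": joint angles; "joint_vel": joint speeds; "tau": joint torques, N m; "eef_pos": TCP position; "tool_rot": TCP orientation; "ft_force": force on the tool from outside, world axes, zero at the start; "ft_torque": the same for the moment, N m; "grip_width": finger opening in m; "grasp_force": force on a finger pad.
Only numpy, scipy, OpenCV 4.12 (cv2) and the standard library are available. Lean on these libraries where they do the work, as an engineer would, in place of code of your own. Each camera call takes 0.05 s, during which the arm holds its last target. There are 200 camera calls.

## Working session

There is one attempt and no reset: what is moved stays moved. The work goes in short steps, Python scripts to look and compute and a tool call to move; the robot and the scene stay as the last step left them, time stands still between calls to the robot, and variables do not carry over. Pictures are saved under pics/ and viewed, at most 10 in all, crops included, and the job is handed in when it is done.

Besides the shell and the picture viewer there is one more tool, called after "Request:" by a JSON object that holds its "fn" and its "kwargs", one argument or row to a line. jog_arm: Moves the arm, as the interface text tells. Its arguments: {"type":"object","properties":{"motion":{"type":"array"}},"required":["motion"]}

```bash
mkdir -p pics; cat > h.py <<'E'
import numpy as np, cv2
from workcell import readout, camera, bot
def snap(n,fn=None):
    c=camera(n); c={k:np.array(v) if k!='pixels' else v for k,v in c.items()}
    np.savez(f'{n}.npz',**c)
    if fn: cv2.imwrite('pics/'+fn,c['pixels'][:,:,::-1])
    return c
def load(n): return dict(np.load(f'{n}.npz'))
def ray(c,uv):
    uv=np.array(uv,float).reshape(-1,1,2)
    n=cv2.undistortPoints(uv,c['K'],c['dist']).reshape(-1,2)
    R=cv2.Rodrigues(c['rvec'])[0]; t=c['tvec'].reshape(3)
    return -R.T@t, np.c_[n,np.ones(len(n))]@R
def onz(c,uv,z):
    o,d=ray(c,uv); s=(z-o[2])/d[:,2]; return o+d*s[:,None]
def proj(c,P): return cv2.projectPoints(np.array(P,float).reshape(-1,1,3),c['rvec'],c['tvec'],c['K'],c['dist'])[0].reshape(-1,2)
def tri(cs,uvs):
    A=np.zeros((3,3));b=np.zeros(3)
    for c,uv in zip(cs,uvs):
        o,d=ray(c,uv); d=d[0]/np.linalg.norm(d[0]); M=np.eye(3)-np.outer(d,d); A+=M;b+=M@o
    return np.linalg.solve(A,b)
E
python3 - <<'E'
from h import *
np.set_printoptions(precision=4,suppress=True)
a=snap('scene','scene0.png');b=snap('side','side0.png')
for c in(a,b): print(ray(c,[320,240]))
print(bot.tcp_to_grasp,readout.get_obs())
E
```

```text
(array([-0.0364, -0.3414,  0.6494]), array([[ 0.5759,  0.5718, -0.5844]]))
(array([ 0.2185, -0.6257,  0.4595]), array([[ 0.319 ,  0.8688, -0.3788]]))
0.0187 {'clock': 0.1, 'joint_pos': array([ 1.133 ,  0.2413,  0.0039,  1.3353, -0.    ,  1.5708]), 'joint_vel': array([ 0.0016, -0.002 ,  0.0049, -0.0009,  0.0004, -0.0006]), 'tau': array([  0.0004, -37.314 ,  25.301 ,   0.0109,  -0.    ,   0.    ]), 'eef_pos': array([0.2117, 0.4523, 0.2007]), 'tool_rot': array([ 0.2172,  0.9761, -0.0009, -0.0002]), 'ft_force': array([-0.3908,  0.0556,  0.3486]), 'ft_torque': array([ 0.0414, -0.0078, -0.0274]), 'grasp_force': 0.0, 'grip_width': 0.08530156878535435}
```

View pics/scene0.png

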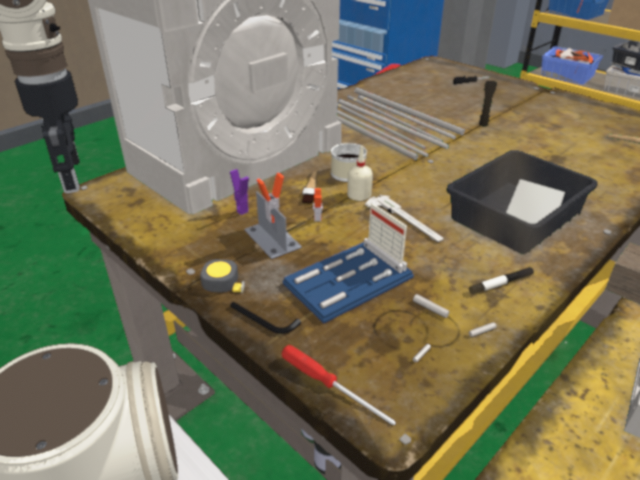

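View pics/side0.png

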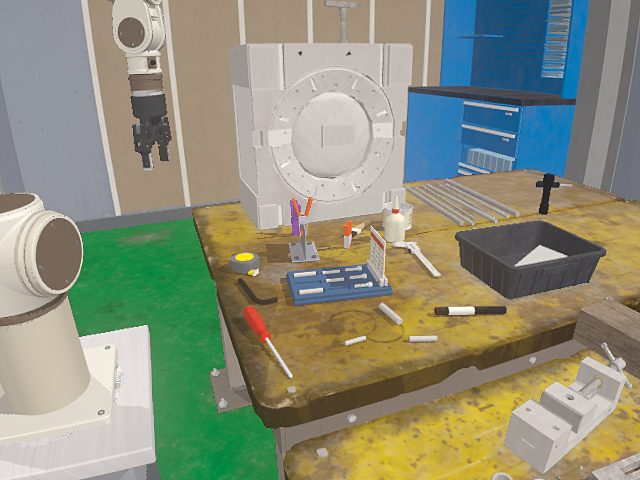

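The scene view shows three stray dowels at about (431,306), (483,329) and (422,352). The orange clip on the rail is at (270,195), with a small orange clip at (318,203) and a purple one at (240,190). The tray is centred near (350,280) and the card near (388,235). I'll check the dowels and clips in one close crop.

```bash
python3 - <<'E'
from h import *
a=load('scene')['pixels'][:,:,::-1];b=load('side')['pixels'][:,:,::-1]
r=lambda i,x,y,w,h,W,H: cv2.resize(i[y:y+h,x:x+w],(W,H),interpolation=cv2.INTER_CUBIC)
top=np.hstack([r(a,270,190,150,140,400,373)[:300],r(a,380,280,133,100,400,300)])
top=np.hstack([r(a,280,200,133,100,400,300),r(a,380,280,133,100,400,300)])
bot_=np.hstack([r(b,280,220,120,90,400,300),r(b,330,280,133,100,400,300)])
cv2.imwrite('pics/crop1.png',np.vstack([top,bot_]))
E
```

```text
(no output)
```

View pics/crop1.png

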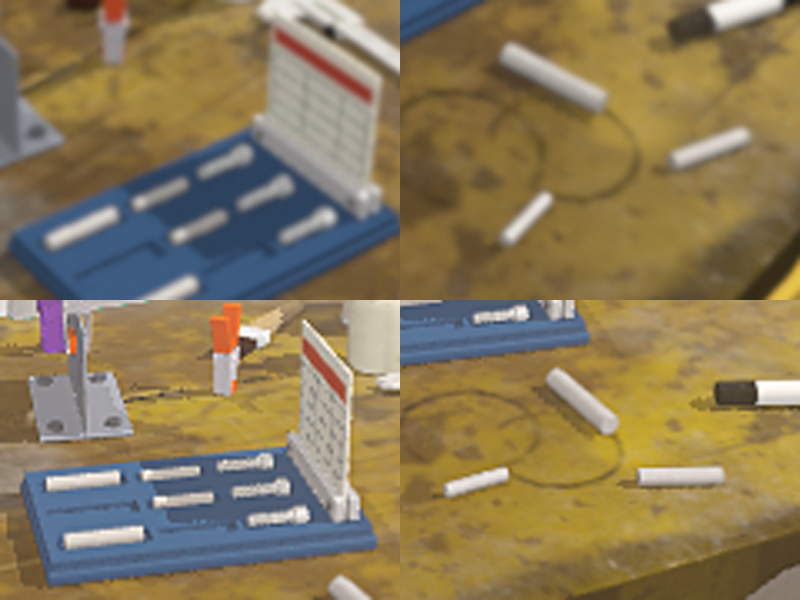

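The crop shows a large dowel ending at about (505,55) and (603,97) in the upper right panel. The mid dowel runs (672,160)–(748,133) and the small one (503,240)–(550,198). The empty pockets are the long row's middle and the short row's -y place. Next I measure lengths to choose the dowels.

```bash
python3 - <<'E'
from h import *
np.set_printoptions(precision=4,suppress=True)
a=load('scene');b=load('side')
s=lambda p:np.array([380,280])+(np.array(p)-[400,0])/3.008
d=lambda p:np.array([330,280])+(np.array(p)-[400,300])/3.008
for n,p,q,p2,q2,r in [('A',(505,55),(603,97),(555,380),(610,422),.008),('B',(674,160),(748,135),(640,477),(722,476),.005),('C',(505,238),(548,200),(448,490),(507,475),.004)]:
    P=onz(a,[s(p),s(q)],r);Q=onz(b,[d(p2),d(q2)],r)
    for X in(P,Q): v=X[1]-X[0];print(n,X.mean(0),'len',np.linalg.norm(v),'ang',np.degrees(np.arctan2(v[1],v[0])))
s=lambda p:np.array([280,200])+np.array(p)/3.008
d=lambda p:np.array([280,220])+(np.array(p)-[0,300])/3.333
print('tray scene',onz(a,[s((10,237)),s((258,118))],.016))
print('tray side',onz(b,[d((22,478)),d((50,574)),d((375,542))],.016))
# card top corners
P=tri([a,b],[s((277,22)),d((303,321))]);Q=tri([a,b],[s((380,75)),d((352,377))]);print('card',P,Q)
# rail web top (near/right end) and clip
print('scene px card',s((277,22)),s((380,75)))
E
```

```text
A [0.594  0.0113 0.008 ] len 0.06224205218689926 ang -80.28221187088695
A [0.5931 0.0093 0.008 ] len 0.05851454230502198 ang -82.22669815582229
B [ 0.6104 -0.0835  0.005 ] len 0.04971198818731551 ang -22.483934084058923
B [ 0.6086 -0.083   0.005 ] len 0.048278534626030566 ang -21.639206911201246
C [ 0.4963 -0.0416  0.004 ] len 0.037818652275498424 ang -0.38211411252841676
C [ 0.4967 -0.0417  0.004 ] len 0.038104344313571945 ang 1.0121298805814185
tray scene [[0.454  0.2402 0.016 ]
 [0.6548 0.2145 0.016 ]]
tray side [[0.453  0.2347 0.016 ]
 [0.4321 0.1058 0.016 ]
 [0.6294 0.0672 0.016 ]]
card [0.6345 0.1864 0.1168] [0.6307 0.1061 0.1124]
scene px card [372.0878 207.3138] [406.3298 224.9335]
```

A is about 60 x 16 mm, so it is the decoy. B at (0.609,-0.083) is about 50 mm, so it is the long dowel. C at (0.496,-0.042) is about 38–40 mm, so it is the short one. The clip is the orange one on the rail. Next is a helper that turns world targets into jogs, followed by a look from above.

```bash
cat >> h.py <<'E'
from scipy.spatial.transform import Rotation as Ro
def jog(x,y,z,yaw):
    "mm shifts in tool axes, spin deg, so that TCP at xyz with closing line (tool y) at world yaw deg (mod 180)"
    o=readout.get_obs(); R=Ro.from_quat(o['tool_rot']).as_matrix()
    d=R.T@(np.array([x,y,z])-o['eef_pos'])*1000
    cur=np.degrees(np.arctan2(R[1,1],R[0,1])); s=-((yaw-cur+90)%180-90)
    print('jog',d.round(1),'spin',round(s,1),'| now',o['eef_pos'].round(4),'yaw',round(cur,1),'j6',o['joint_pos'][5].round(2),'w',round(o['grip_width'],4),'t',o['clock'])
E
python3 -c "
from h import *
jog(.53,.06,.25,81)"
```

```text
jog [-454.6 -220.4  -48.8] spin -16.1 | now [0.2117 0.4523 0.2007] yaw 64.9 j6 1.57 w 0.0853 t 0.1
```

Request:
{"fn": "jog_arm", "kwargs": {
  "motion": [
    {"x":-30,"y":-15,"z":-49},
    {"x":-85,"y":-41,"z":-49},
    {"x":-141,"y":-68,"z":-49,"spin":-4},
    {"x":-197,"y":-95,"z":-49,"spin":-8},
    {"x":-253,"y":-122,"z":-49,"spin":-16},
    {"x":-309,"y":-149,"z":-49,"spin":-16},
    {"x":-365,"y":-177,"z":-49,"spin":-16},
    {"x":-454,"y":-220,"z":-49,"spin":-16}
  ]
}}

```text
validation failed for argument at $.mo...
```

Request:
{"fn": "jog_arm", "kwargs": {
  "motion": [
    {"fingers":0.2},
    {"fingers":0.2},
    {"fingers":0.2}
  ]
}}

```text
validation failed for argument at $.mo...
```

```bash
python3 - <<'E'
from h import *
jog(.53,.06,.25,81)
w=snap('wrist','w1.png'); print(ray(w,[320,240])[0], w['K'][0,0])
E
```

```text
jog [-454.6 -220.4  -48.8] spin -16.1 | now [0.2117 0.4523 0.2007] yaw 64.9 j6 1.57 w 0.0853 t 0.1
[0.14521802 0.48391133 0.37390942] 358.38593717487703
```

View pics/w1.png

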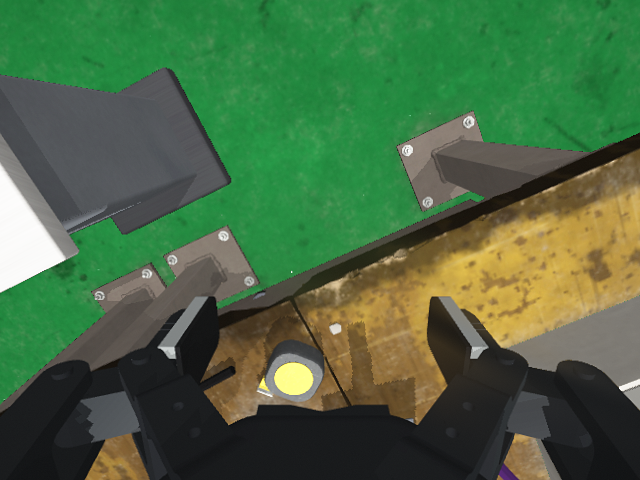

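The picture shows only the tape measure at (295,372) and the floor: the moves were refused, presumably because every row needs all fields. The wrist camera looks from the tool's +x side.

Request:
{"fn": "jog_arm", "kwargs": {
  "motion": [
    {"x":-30,"y":-15,"z":-49,"spin":0,"fingers":-1},
    {"x":-85,"y":-41,"z":-49,"spin":0,"fingers":-1},
    {"x":-141,"y":-68,"z":-49,"spin":-4,"fingers":-1},
    {"x":-197,"y":-95,"z":-49,"spin":-8,"fingers":-1},
    {"x":-253,"y":-122,"z":-49,"spin":-16,"fingers":0.2},
    {"x":-309,"y":-149,"z":-49,"spin":-16,"fingers":0.2},
    {"x":-365,"y":-177,"z":-49,"spin":-16,"fingers":0.2},
    {"x":-420,"y":-204,"z":-49,"spin":-16,"fingers":0.2}
  ]
}}

```text
clock: 1.15
eef_pos: [0.5068, 0.0882, 0.2503]
tool_rot: [0.079, 0.997, 0.0, -0.0]
ft_force: [0.6, 0.1, 0.3]
grip_width: 0.0341
grasp_force: 0.0
```

Request:
{"fn": "jog_arm", "kwargs": {
  "motion": [
    {"x":-50,"y":0,"z":0,"spin":0,"fingers":0.2},
    {"x":-100,"y":0,"z":0,"spin":0,"fingers":0.2},
    {"x":-100,"y":0,"z":0,"spin":0,"fingers":0.2},
    {"x":-100,"y":0,"z":0,"spin":0,"fingers":0.2}
  ]
}}

```text
clock: 1.65
eef_pos: [0.604, 0.0742, 0.2495]
tool_rot: [0.079, 0.997, -0.0, -0.001]
ft_force: [0.0, -0.1, -0.1]
grip_width: 0.034
grasp_force: 0.0
```

```bash
python3 - <<'E'
from h import *
jog(.53,.06,.25,81)
w=snap('wrist','w2.png'); print(ray(w,[320,240])[0])
E
```

```text
jog [ 70.8 -25.7  -0.3] spin -0.1 | now [0.604  0.0742 0.2495] yaw 80.9 j6 0.28 w 0.034 t 1.65
[0.53173503 0.08606803 0.42291162]
```

View pics/w2.png

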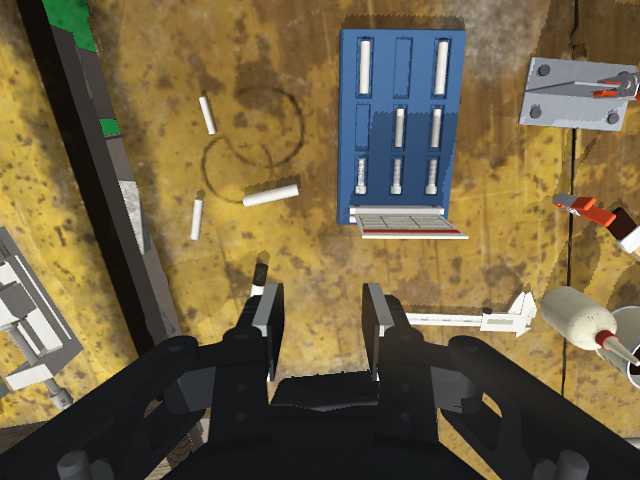

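This shows the tray at (340–465, 29–223). The empty long pocket is at (403,67) and the empty short pocket at (364,127). B is at (197,219), C at (207,114), decoy A at (271,195) and the rail at (578,92). Filled dowels give the pocket positions by symmetry, so I segment the bright parts.

```bash
python3 - <<'E'
from h import *
np.set_printoptions(precision=4,suppress=True)
w=load('wrist');im=w['pixels']
hsv=cv2.cvtColor(im,cv2.COLOR_RGB2HSV)
def blob(x,y,z,r=36):
    m=((hsv[:,:,1]<60)&(hsv[:,:,2]>150)).astype(np.uint8)
    n,l,st,ce=cv2.connectedComponentsWithStats(m,connectivity=4)
    yy,xx=np.mgrid[-4:5,-4:5]
    ids=l[y-4:y+5,x-4:x+5];ids=ids[ids>0]; k=np.bincount(ids).argmax()
    pts=np.argwhere(l==k)[:,::-1]
    P=onz(w,pts,z)[:,:2]; c=P.mean(0); r=cv2.minAreaRect((P*1000).astype(np.float32))
    u,s,v=np.linalg.svd(P-c,full_matrices=False); 
    print((x,y),len(pts),'c',c,'rect',np.round(r[0],1),np.round(r[1],1),'ang',np.degrees(np.arctan(v[0][1]/v[0][0])).round(1)); return np.array(r[0])/1000
B=blob(197,219,.005);C=blob(207,114,.004)
L1=blob(364,67,.0165);L2=blob(441,67,.0165);S1=blob(400,127,.0155);S2=blob(437,127,.0155)
print('long',(L1+L2)/2,'short',2*S1-S2,'pitch',np.linalg.norm(L2-L1)/2,'pitch s',np.linalg.norm(S2-S1))
d=L2-L1;print('yaw',np.degrees(np.arctan2(-d[0],d[1])))
print('pocket check',onz(w,[[403,67],[364,127]],.0135),'tray corners',onz(w,[[342,29],[465,31],[449,207]],.016))
print('card',onz(w,[[362,237],[468,237]],.116))
t=load('wrist');cv2.imwrite('pics/crop2.png',cv2.resize(im[20:140,490:640,::-1],(750,600),interpolation=cv2.INTER_CUBIC))
E
```

```text
(197, 219) 321 c [ 0.6114 -0.0819] rect [611.8 -82.1] [ 9.8 50.7] ang -21.0
(207, 114) 238 c [ 0.4972 -0.0399] rect [497.4 -39.9] [40.2  7.1] ang 3.4
(364, 67) 468 c [0.4776 0.1385] rect [478.2 138.4] [ 9.4 50.3] ang -9.3
(441, 67) 462 c [0.4906 0.2179] rect [491.  217.9] [ 9.4 49.5] ang -9.4
(400, 127) 219 c [0.5436 0.1688] rect [544.4 168.7] [ 6.8 39. ] ang -8.9
(437, 127) 203 c [0.5498 0.2085] rect [550.6 208.4] [ 6.8 39. ] ang -8.8
long [0.4846 0.1781] short [0.5382 0.129 ] pitch 0.040224341692804255 pitch s 0.040139686096840474
yaw -9.142018586286097
pocket check [[0.4837 0.179  0.0135]
 [0.5376 0.1307 0.0135]] tray corners [[0.4386 0.1206 0.016 ]
 [0.4596 0.2448 0.016 ]
 [0.6414 0.2168 0.016 ]]
card [[0.6297 0.1058 0.116 ]
 [0.6448 0.2    0.116 ]]
```

View pics/crop2.png

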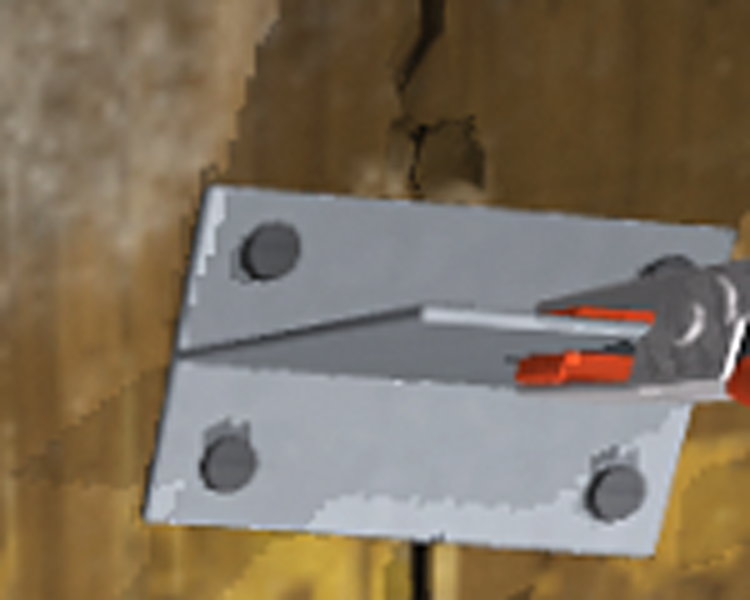

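The crop shows the rail base with its upright web and the orange clip near the +y end. B measures 50.7 x 9.8 and C 40.2 x 7.1, and the 40 mm pitch matches, so the positions hold up. I start with C.

```bash
python3 -c "
from h import *
jog(.4973,-.04,.05,93)
jog(.4973,-.04,.002,93)"
```

```text
jog [  86.8 -129.7  200.5] spin -12.1 | now [0.6037 0.0745 0.2504] yaw 80.9 j6 0.28 w 0.0342 t 1.7
jog [  86.8 -129.7  248.5] spin -12.1 | now [0.6037 0.0745 0.2504] yaw 80.9 j6 0.28 w 0.0342 t 1.7
```

Request:
{"fn": "jog_arm", "kwargs": {
  "motion": [
    {"x":30,"y":-43,"z":40,"spin":-4,"fingers":0.2},
    {"x":58,"y":-86,"z":80,"spin":-12,"fingers":0.2},
    {"x":87,"y":-130,"z":120,"spin":-12,"fingers":0.2},
    {"x":87,"y":-130,"z":160,"spin":-12,"fingers":0.2},
    {"x":87,"y":-130,"z":200,"spin":-12,"fingers":0.2},
    {"x":87,"y":-130,"z":200,"spin":-12,"fingers":0.2},
    {"x":87,"y":-130,"z":200,"spin":-12,"fingers":0.2}
  ]
}}

```text
clock: 2.58
eef_pos: [0.4992, -0.04, 0.0526]
tool_rot: [-0.026, 1.0, -0.0, 0.002]
ft_force: [0.7, 0.1, -0.5]
grip_width: 0.0343
grasp_force: 0.0
```

```bash
python3 - <<'E'
from h import *
w=snap('wrist','w3.png')
jog(.4973,-.04,.002,93)
c=w['pixels'][150:480,100:540,::-1]
cv2.imwrite('pics/w3c.png',cv2.resize(c,(800,600)))
E
```

```text
jog [ 2.8  0.2 51. ] spin -0.0 | now [ 0.4999 -0.0401  0.053 ] yaw 93.0 j6 -0.13 w 0.0342 t 2.625
```

View pics/w3c.png

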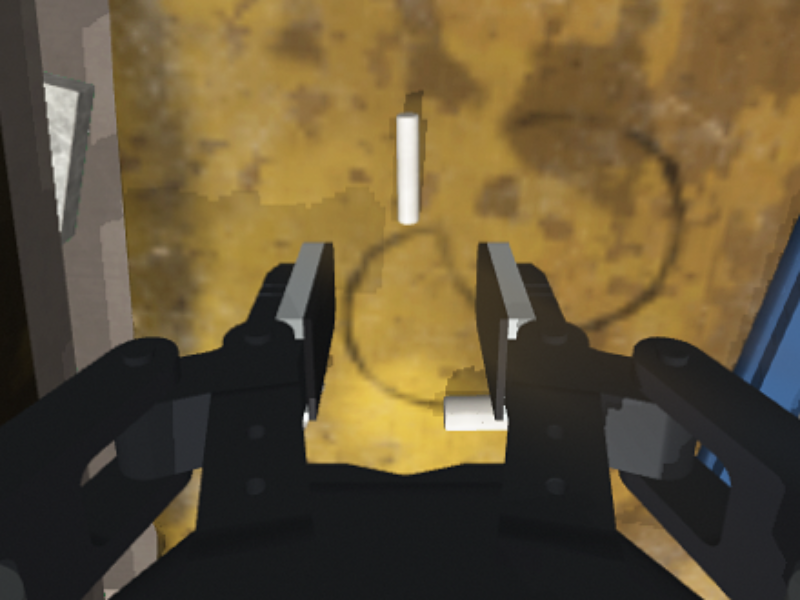

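C stands upright in the crop at (407,168), midway between the fingers and parallel to the pads. I descend.

Request:
{"fn": "jog_arm", "kwargs": {
  "motion": [
    {"x":2,"y":0,"z":25,"spin":0,"fingers":0.2},
    {"x":2,"y":0,"z":40,"spin":0,"fingers":0.2},
    {"x":2,"y":0,"z":48,"spin":0,"fingers":0.2},
    {"x":2,"y":0,"z":48,"spin":0,"fingers":0.2},
    {"x":2,"y":0,"z":48,"spin":0,"fingers":0.2}
  ]
}}

```text
clock: 3.25
eef_pos: [0.4969, -0.0405, 0.0031]
tool_rot: [-0.025, 1.0, -0.0, 0.001]
ft_force: [-0.1, -0.1, -0.3]
grip_width: 0.0344
grasp_force: 0.0
```

```bash
python3 - <<'E'
from h import *
w=load('wrist');print(onz(w,[[323.9,242.4]],.004))
jog(.4973,-.04,.002,93)
E
```

```text
[[ 0.49765402 -0.03915014  0.004     ]]
jog [-0.5  0.5  1.1] spin -0.1 | now [ 0.4969 -0.0405  0.0031] yaw 92.9 j6 -0.13 w 0.0344 t 3.25
```

Request:
{"fn": "jog_arm", "kwargs": {
  "motion": [
    {"x":0,"y":0,"z":1.5,"spin":0,"fingers":0.2},
    {"x":0,"y":0,"z":1.5,"spin":0,"fingers":1},
    {"x":0,"y":0,"z":1.5,"spin":0,"fingers":1},
    {"x":0,"y":0,"z":1.5,"spin":0,"fingers":1},
    {"x":0,"y":0,"z":1.5,"spin":0,"fingers":1}
  ]
}}

```text
clock: 3.88
eef_pos: [0.4962, -0.0405, 0.001]
tool_rot: [-0.025, 1.0, -0.0, 0.0]
ft_force: [-0.4, -0.5, 0.5]
grip_width: 0.0003
grasp_force: 0.0
```

Request:
{"fn": "jog_arm", "kwargs": {
  "motion": [
    {"x":0,"y":0,"z":-20,"spin":0,"fingers":1},
    {"x":0,"y":0,"z":-50,"spin":0,"fingers":1},
    {"x":0,"y":0,"z":-50,"spin":0,"fingers":1}
  ]
}}

```text
clock: 4.25
eef_pos: [0.4985, -0.0407, 0.0532]
tool_rot: [-0.025, 1.0, -0.0, 0.003]
ft_force: [0.1, -0.1, -0.9]
grip_width: -0.0002
grasp_force: 0.0
```

```bash
python3 - <<'E'
from h import *
jog(.538,.130,.06,81)
jog(.538,.130,.018,81)
E
```

```text
jog [-48.2 168.5  -6.6] spin 11.9 | now [ 0.4985 -0.0407  0.0532] yaw 92.9 j6 -0.13 w -0.0002 t 4.25
jog [-48.  168.5  35.4] spin 11.9 | now [ 0.4985 -0.0407  0.0532] yaw 92.9 j6 -0.13 w -0.0002 t 4.25
```

The grasp missed because the fingers shut empty. I reopen them and look.

Request:
{"fn": "jog_arm", "kwargs": {
  "motion": [
    {"x":0,"y":0,"z":0,"spin":0,"fingers":0.2},
    {"x":0,"y":0,"z":0,"spin":0,"fingers":0.2},
    {"x":0,"y":0,"z":0,"spin":0,"fingers":0.2},
    {"x":0,"y":0,"z":0,"spin":0,"fingers":0.2}
  ]
}}

```text
clock: 4.75
eef_pos: [0.4958, -0.0405, 0.0505]
tool_rot: [-0.025, 1.0, 0.0, -0.001]
ft_force: [0.2, -0.3, 0.7]
grip_width: 0.034
grasp_force: 0.0
```

```bash
python3 - <<'E'
from h import *
w=snap('wrist','w4.png')
jog(.4973,-.04,.002,93)
c=w['pixels'][150:480,100:540,::-1]
cv2.imwrite('pics/w4c.png',cv2.resize(c,(800,600)))
# where do TCP and finger tips project
o=readout.get_obs();p=o['eef_pos'];R=Ro.from_quat(o['tool_rot']).as_matrix()
for q in ([0,0,0],[0,.017,0],[0,-.017,0],[0,.017,-.0187],[.011,.017,-.004],[-.011,.017,-.004]): print(q,proj(w,p+R@np.array(q)).round(1))
E
```

```text
jog [-1.4  0.4 48.6] spin -0.1 | now [ 0.4959 -0.0405  0.0506] yaw 92.9 j6 -0.13 w 0.0339 t 4.8
[0, 0, 0] [[322.3 274.4]]
[0, 0.017, 0] [[354.9 274.4]]
[0, -0.017, 0] [[289.8 274.4]]
[0, 0.017, -0.0187] [[358.3 290. ]]
[0.011, 0.017, -0.004] [[356.2 257.3]]
[-0.011, 0.017, -0.004] [[355. 297.]]
```

View pics/w4c.png

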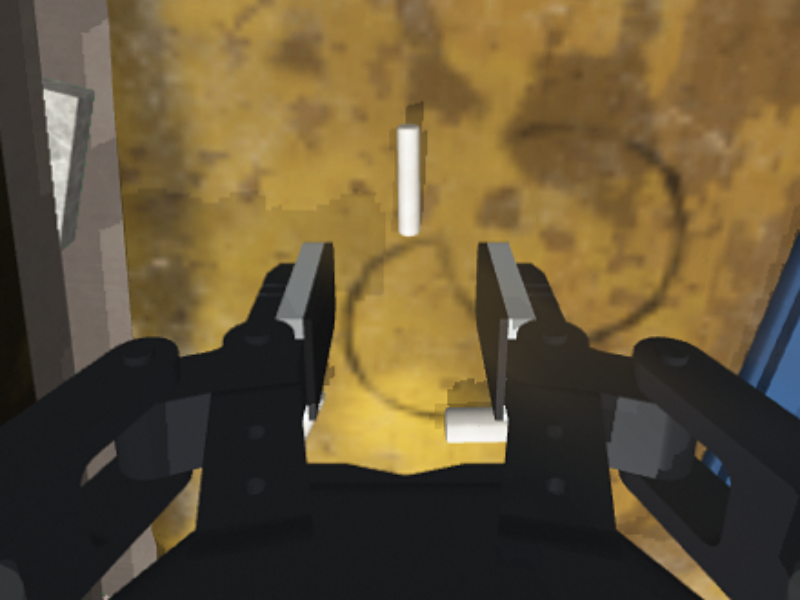

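The dowel is untouched at crop (408,180). In the image the tips appear roughly 18 mm above the stated TCP, so the pads never reached it. I go down over the dowel in small steps and watch the force for bench contact.

Request:
{"fn": "jog_arm", "kwargs": {
  "motion": [
    {"x":-1.5,"y":0.5,"z":25,"spin":0,"fingers":0.2},
    {"x":-1.5,"y":0.5,"z":40,"spin":0,"fingers":0.2},
    {"x":-1.5,"y":0.5,"z":50,"spin":0,"fingers":0.2},
    {"x":-1.5,"y":0.5,"z":50,"spin":0,"fingers":0.2},
    {"x":-1.5,"y":0.5,"z":51,"spin":0,"fingers":0.2}
  ]
}}

```text
clock: 5.42
eef_pos: [0.4982, -0.04, 0.0005]
tool_rot: [-0.025, 1.0, -0.0, 0.001]
ft_force: [-0.2, 0.1, -0.1]
grip_width: 0.0341
grasp_force: 0.0
```

Request:
{"fn": "jog_arm", "kwargs": {
  "motion": [
    {"x":0,"y":0,"z":2,"spin":0,"fingers":0.2},
    {"x":0,"y":0,"z":2,"spin":0,"fingers":0.2}
  ]
}}

```text
clock: 5.68
eef_pos: [0.4979, -0.0399, -0.0018]
tool_rot: [-0.025, 1.0, -0.0, 0.0]
ft_force: [0.2, 1.0, 0.3]
grip_width: 0.034
grasp_force: 0.0
```

Request:
{"fn": "jog_arm", "kwargs": {
  "motion": [
    {"x":0,"y":0,"z":2,"spin":0,"fingers":0.2},
    {"x":0,"y":0,"z":2,"spin":0,"fingers":0.2}
  ]
}}

```text
clock: 5.92
eef_pos: [0.4975, -0.0399, -0.0041]
tool_rot: [-0.025, 1.0, 0.0, -0.0]
ft_force: [0.2, -0.3, 0.1]
grip_width: 0.0347
grasp_force: 0.0
```

Request:
{"fn": "jog_arm", "kwargs": {
  "motion": [
    {"x":0,"y":0,"z":3,"spin":0,"fingers":0.2},
    {"x":0,"y":0,"z":3,"spin":0,"fingers":0.2}
  ]
}}

```text
clock: 6.18
eef_pos: [0.4974, -0.0399, -0.0073]
tool_rot: [-0.025, 1.0, 0.0, -0.0]
ft_force: [0.4, -0.4, 1.3]
grip_width: 0.0342
grasp_force: 0.0
```

Request:
{"fn": "jog_arm", "kwargs": {
  "motion": [
    {"x":0,"y":0,"z":3,"spin":0,"fingers":0.2},
    {"x":0,"y":0,"z":3,"spin":0,"fingers":0.2}
  ]
}}

```text
clock: 6.42
eef_pos: [0.4974, -0.0399, -0.0103]
tool_rot: [-0.025, 1.0, 0.0, -0.0]
ft_force: [-0.4, 1.1, -0.5]
grip_width: 0.0344
grasp_force: 0.0
```

```bash
python3 - <<'E'
from h import *
a=snap('side');b=snap('wrist');s=snap('scene')
o=readout.get_obs();p=o['eef_pos'];print(p,o['ft_force'])
q=proj(a,p)[0].astype(int);print(q)
i1=cv2.resize(a['pixels'][q[1]-50:q[1]+25,q[0]-50:q[0]+50,::-1],(400,300),interpolation=cv2.INTER_CUBIC)
q=proj(s,p)[0].astype(int)
i3=cv2.resize(s['pixels'][q[1]-50:q[1]+25,q[0]-50:q[0]+50,::-1],(400,300),interpolation=cv2.INTER_CUBIC)
i2=cv2.resize(b['pixels'][180:480,120:520,::-1],(400,300))
cv2.imwrite('pics/c5.png',np.vstack([np.hstack([i1,i3]),np.hstack([i2,i2])]))
E
```

```text
[ 0.49769448 -0.03993595 -0.00999599] [-0.59484536  0.419242    0.56930818]
[355 346]
```

View pics/c5.png

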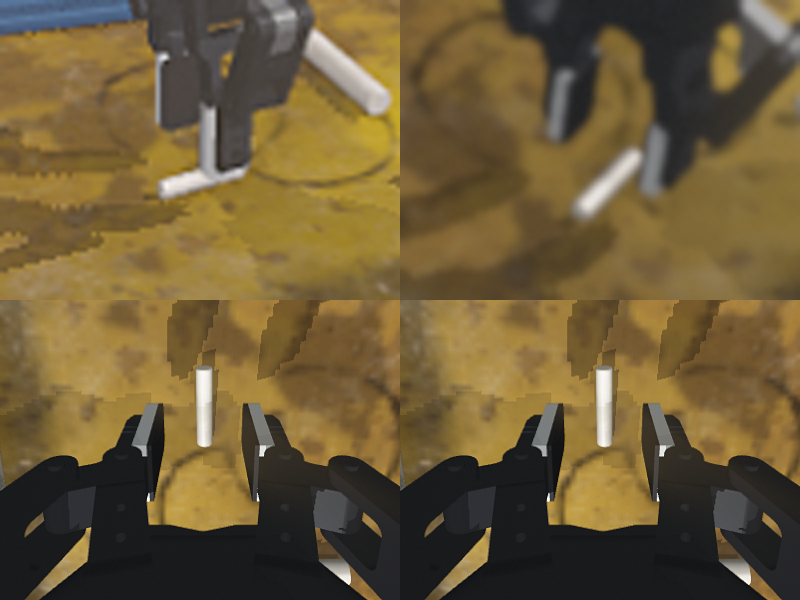

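The fingers straddle past the dowel's far (+x) end and are still above the bench. In the side crop the near finger's bottom is at (228,170) and the far one at (178,127). In the scene crop they are at (655,192) and (558,138). I triangulate the true tips against the reported TCP.

```bash
python3 - <<'E'
from h import *
np.set_printoptions(precision=4,suppress=True)
a=load('side');s=load('scene');w=load('wrist')
o=readout.get_obs();p=o['eef_pos'];R=Ro.from_quat(o['tool_rot']).as_matrix()
qa=proj(a,p)[0].astype(int);qs=proj(s,p)[0].astype(int)
f=lambda x,y:qa+[-50,-50]+np.array([x,y])/4
g=lambda x,y:qs+[-50,-50]+np.array([x-400,y])/4
N=tri([a,s],[f(228,170),g(655,192)]);F=tri([a,s],[f(178,127),g(558,138)])
M=(N+F)/2;print(N,F,'mid',M,'eef',p,'tool-frame off mm',R.T@(M-p)*1000, 'sep',np.linalg.norm(N-F))
for P in(N,F):
  print('reproj',proj(a,P)-f(*((228,170) if P is N else (178,127))))
# wrist check: left fingertip corner px
print('wrist proj',proj(w,N),proj(w,F),'seen inner tips ~',(120+160,180+105),(120+243,180+105))
E
```

```text
[ 0.4962 -0.0629  0.0195] [ 0.4943 -0.0174  0.0151] mid [ 0.4952 -0.0401  0.0173] eef [ 0.4977 -0.0399 -0.01  ] tool-frame off mm [  2.4755  -0.0692 -27.2956] sep 0.04571714601188554
reproj [[-1.0481  1.433 ]]
reproj [[-0.4926  0.6792]]
wrist proj [[270.4514 295.2852]] [[372.2367 291.7573]] seen inner tips ~ (280, 285) (363, 285)
```

The tips lie about 27 mm behind the stated TCP at this opening and are centred laterally, so this is a z offset. I narrow the fingers to about 17 mm round the dowel and feel for the bench.

Request:
{"fn": "jog_arm", "kwargs": {
  "motion": [
    {"x":0,"y":0,"z":2,"spin":0,"fingers":0.6},
    {"x":0,"y":0,"z":4,"spin":0,"fingers":0.6},
    {"x":0,"y":0,"z":5,"spin":0,"fingers":0.6},
    {"x":0,"y":0,"z":5,"spin":0,"fingers":0.6}
  ]
}}

```text
clock: 7.08
eef_pos: [0.4975, -0.0399, -0.0151]
tool_rot: [-0.025, 1.0, 0.0, -0.0]
ft_force: [-0.1, -0.6, 0.3]
grip_width: 0.0172
grasp_force: 0.0
```

Request:
{"fn": "jog_arm", "kwargs": {
  "motion": [
    {"x":0,"y":0,"z":2,"spin":0,"fingers":0.6},
    {"x":0,"y":0,"z":2,"spin":0,"fingers":0.6}
  ]
}}

```text
clock: 7.32
eef_pos: [0.4975, -0.0399, -0.0171]
tool_rot: [-0.025, 1.0, 0.0, -0.0]
ft_force: [0.9, 0.0, -0.7]
grip_width: 0.0173
grasp_force: 0.0
```

Request:
{"fn": "jog_arm", "kwargs": {
  "motion": [
    {"x":0,"y":0,"z":2,"spin":0,"fingers":0.6},
    {"x":0,"y":0,"z":2,"spin":0,"fingers":0.6}
  ]
}}

```text
clock: 7.58
eef_pos: [0.4975, -0.0399, -0.0192]
tool_rot: [-0.025, 1.0, -0.0, -0.0]
ft_force: [-0.3, 0.4, 0.5]
grip_width: 0.017
grasp_force: 0.0
```

Request:
{"fn": "jog_arm", "kwargs": {
  "motion": [
    {"x":0,"y":0,"z":2,"spin":0,"fingers":0.6},
    {"x":0,"y":0,"z":2,"spin":0,"fingers":0.6}
  ]
}}

```text
clock: 7.82
eef_pos: [0.4975, -0.0399, -0.0212]
tool_rot: [-0.025, 1.0, 0.0, -0.0]
ft_force: [-0.4, 1.1, -0.2]
grip_width: 0.0173
grasp_force: 0.0
```

Request:
{"fn": "jog_arm", "kwargs": {
  "motion": [
    {"x":0,"y":0,"z":1.5,"spin":0,"fingers":0.6},
    {"x":0,"y":0,"z":1.5,"spin":0,"fingers":0.6}
  ]
}}

```text
clock: 8.07
eef_pos: [0.4976, -0.0399, -0.0226]
tool_rot: [-0.025, 1.0, 0.0, -0.0]
ft_force: [0.6, 0.3, -0.7]
grip_width: 0.0171
grasp_force: 0.0
```

Request:
{"fn": "jog_arm", "kwargs": {
  "motion": [
    {"x":0,"y":0,"z":1.5,"spin":0,"fingers":0.6},
    {"x":0,"y":0,"z":1.5,"spin":0,"fingers":0.6}
  ]
}}

```text
clock: 8.32
eef_pos: [0.4975, -0.0399, -0.0241]
tool_rot: [-0.025, 1.0, 0.0, -0.0]
ft_force: [-0.2, 0.4, -0.1]
grip_width: 0.0173
grasp_force: 0.0
```

```bash
python3 - <<'E'
from h import *
a=snap('side');s=snap('scene');b=snap('wrist')
o=readout.get_obs();p=o['eef_pos'].copy();print(p,o['ft_force']); p[2]=0.004
q=proj(a,p)[0].astype(int);print(q)
i1=cv2.resize(a['pixels'][q[1]-25:q[1]+12,q[0]-25:q[0]+25,::-1],(400,300),interpolation=cv2.INTER_CUBIC)
q=proj(s,p)[0].astype(int);print(q)
i3=cv2.resize(s['pixels'][q[1]-25:q[1]+12,q[0]-25:q[0]+25,::-1],(400,300),interpolation=cv2.INTER_CUBIC)
cv2.imwrite('pics/c6.png',np.hstack([i1,i3]))
E
```

```text
[ 0.49766374 -0.03993405 -0.02399474] [ 0.35804789  0.23189853 -0.26214051]
[355 340]
[421 351]
```

View pics/c6.png

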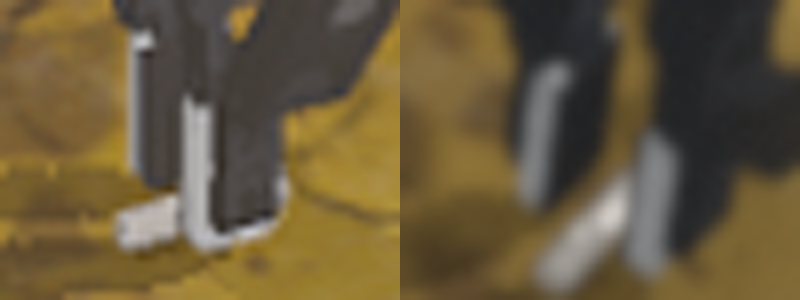

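This is the tenth and last picture: the fingers now straddle the dowel, with tips about at bench level. I close.

Request:
{"fn": "jog_arm", "kwargs": {
  "motion": [
    {"x":0,"y":0,"z":0,"spin":0,"fingers":1},
    {"x":0,"y":0,"z":0,"spin":0,"fingers":1},
    {"x":0,"y":0,"z":0,"spin":0,"fingers":1},
    {"x":0,"y":0,"z":0,"spin":0,"fingers":1}
  ]
}}

```text
clock: 8.98
eef_pos: [0.4996, -0.0401, -0.0222]
tool_rot: [-0.025, 1.0, -0.0, 0.002]
ft_force: [-1.1, 0.1, 9.9]
grip_width: -0.0001
grasp_force: 4.8
```

Request:
{"fn": "jog_arm", "kwargs": {
  "motion": [
    {"x":0,"y":0,"z":-10,"spin":0,"fingers":1},
    {"x":0,"y":0,"z":-40,"spin":0,"fingers":1},
    {"x":0,"y":0,"z":-74,"spin":0,"fingers":1},
    {"x":0,"y":0,"z":-74,"spin":0,"fingers":1},
    {"x":0,"y":0,"z":-74,"spin":0,"fingers":1}
  ]
}}

```text
clock: 9.6
eef_pos: [0.4972, -0.0399, 0.0497]
tool_rot: [-0.025, 1.0, 0.0, -0.0]
ft_force: [0.2, 0.5, 0.7]
grip_width: -0.0001
grasp_force: 0.0
```

```bash
cat >> h.py <<'E'
def blobs(c,z,box,amin=20,amax=2000,smax=60,vmin=150):
    hsv=cv2.cvtColor(c['pixels'],cv2.COLOR_RGB2HSV)
    m=((hsv[:,:,1]<smax)&(hsv[:,:,2]>vmin)).astype(np.uint8)
    n,l,st,ce=cv2.connectedComponentsWithStats(m,connectivity=4)
    for k in range(1,n):
        if not(amin<st[k,4]<amax): continue
        P=onz(c,np.argwhere(l==k)[:,::-1],z)[:,:2]*1000
        r=cv2.minAreaRect(P.astype(np.float32)); x,y=np.array(r[0])/1000
        if not(box[0]<x<box[1] and box[2]<y<box[3]): continue
        u=np.linalg.svd(P-P.mean(0),full_matrices=False)[2][0]
        print('px',ce[k].round(0),st[k,4],'xy',np.round(r[0],1),'size',np.round(r[1],1),'ang',np.degrees(np.arctan(u[1]/u[0])).round(1))
E
python3 - <<'E'
from h import *
w=snap('wrist','w7.png');s=snap('side','s7.png');c=snap('scene','c7.png')
jog(.4973,-.04,.002,93)
for i in(w,s,c): print('-');blobs(i,.004,(.4,.66,-.12,.04))
E
```

```text
jog [-0.9 -0.2 46.8] spin -0.1 | now [ 0.4965 -0.0398  0.0488] yaw 92.9 j6 -0.13 w -0.0003 t 9.75
-
px [321. 248.] 686 xy [498.5 -40.6] size [40.2  7.4] ang 3.6
px [315. 326.] 37 xy [557.6 -43.4] size [7.1 5.5] ang 40.0
px [330. 327.] 37 xy [555.5 -31.7] size [4.7 9.4] ang -33.7
-
px [390. 313.] 182 xy [597.3  17.1] size [17.1 81.5] ang -88.8
px [423. 338.] 149 xy [610.2 -79.9] size [15.6 50.5] ang -19.7
px [356. 340.] 101 xy [496.7 -41.1] size [43.  13.1] ang 5.5
-
px [444. 312.] 39 xy [599.7 -12.3] size [11.9 13.8] ang -55.2
px [483. 328.] 150 xy [612.3 -81.7] size [11.4 52.9] ang -21.1
px [423. 352.] 103 xy [497.9 -41.5] size [41.8  8.5] ang 4.4
```

The dowel is still at (0.4985,-0.0406). The shut tips must have ridden on its top, which puts the true tips about 30 mm behind the reported TCP. I calibrate by touching bare bench beside it with shut fingers.

Request:
{"fn": "jog_arm", "kwargs": {
  "motion": [
    {"x":0,"y":-27,"z":20,"spin":0,"fingers":1},
    {"x":0,"y":-27,"z":45,"spin":0,"fingers":1},
    {"x":0,"y":-27,"z":65,"spin":0,"fingers":1},
    {"x":0,"y":-27,"z":72,"spin":0,"fingers":1},
    {"x":0,"y":-27,"z":72,"spin":0,"fingers":1},
    {"x":0,"y":-27,"z":74,"spin":0,"fingers":1}
  ]
}}

```text
clock: 10.5
eef_pos: [0.4999, -0.0669, -0.0233]
tool_rot: [-0.026, 1.0, -0.0, 0.001]
ft_force: [0.1, -0.7, 1.0]
grip_width: 0.0001
grasp_force: 0.0
```

Request:
{"fn": "jog_arm", "kwargs": {
  "motion": [
    {"x":0,"y":0,"z":1.5,"spin":0,"fingers":1},
    {"x":0,"y":0,"z":3,"spin":0,"fingers":1}
  ]
}}

```text
clock: 10.75
eef_pos: [0.4995, -0.0669, -0.0266]
tool_rot: [-0.025, 1.0, -0.0, 0.001]
ft_force: [0.6, 1.0, 0.2]
grip_width: 0.0004
grasp_force: 0.0
```

Request:
{"fn": "jog_arm", "kwargs": {
  "motion": [
    {"x":0,"y":0,"z":1,"spin":0,"fingers":1},
    {"x":0,"y":0,"z":2,"spin":0,"fingers":1}
  ]
}}

```text
clock: 11.0
eef_pos: [0.4991, -0.0669, -0.029]
tool_rot: [-0.025, 1.0, -0.0, 0.0]
ft_force: [0.0, 0.3, 0.7]
grip_width: -0.0003
grasp_force: 0.0
```

Request:
{"fn": "jog_arm", "kwargs": {
  "motion": [
    {"x":0,"y":0,"z":1,"spin":0,"fingers":1},
    {"x":0,"y":0,"z":2,"spin":0,"fingers":1}
  ]
}}

```text
clock: 11.25
eef_pos: [0.4991, -0.0669, -0.0298]
tool_rot: [-0.025, 1.0, -0.0, 0.0]
ft_force: [-4.8, 1.3, 17.0]
grip_width: 0.0
grasp_force: 8.3
```

The true shut tips touch the bench at TCP z = -0.030, which also matches the dowel-top contact. So the real tip z is the reported z + 0.030. Now the grasp with that correction.

```bash
python3 -c "
from h import *
jog(.498,-.0405,.02,93.5)"
```

```text
jog [ -0.3  26.4 -49.8] spin -0.6 | now [ 0.4991 -0.0669 -0.0298] yaw 92.9 j6 -0.18 w 0.0 t 11.25
```

Request:
{"fn": "jog_arm", "kwargs": {
  "motion": [
    {"x":0,"y":0,"z":-25,"spin":0,"fingers":1},
    {"x":1,"y":0,"z":-50,"spin":0,"fingers":0.6},
    {"x":1,"y":26.5,"z":-50,"spin":0,"fingers":0.6},
    {"x":1,"y":26.5,"z":-50,"spin":-1,"fingers":0.6},
    {"x":1,"y":26.5,"z":-25,"spin":-1,"fingers":0.6},
    {"x":1,"y":26.5,"z":-5,"spin":-1,"fingers":0.6},
    {"x":1,"y":26.5,"z":-5,"spin":-1,"fingers":0.6}
  ]
}}

```text
clock: 12.12
eef_pos: [0.4946, -0.0408, -0.0277]
tool_rot: [-0.034, 0.999, 0.0, -0.002]
ft_force: [0.3, 0.2, -0.1]
grip_width: 0.0171
grasp_force: 0.0
```

Request:
{"fn": "jog_arm", "kwargs": {
  "motion": [
    {"x":-1.5,"y":0,"z":0,"spin":0,"fingers":0.6},
    {"x":-1.5,"y":0,"z":0,"spin":0,"fingers":1},
    {"x":-1.5,"y":0,"z":0,"spin":0,"fingers":1},
    {"x":-1.5,"y":0,"z":0,"spin":0,"fingers":1}
  ]
}}

```text
clock: 12.62
eef_pos: [0.4993, -0.0406, -0.0251]
tool_rot: [-0.034, 0.999, -0.0, 0.001]
ft_force: [1.1, -0.5, 3.6]
grip_width: 0.0039
grasp_force: 59.4
```

```bash
python3 -c "
from h import *
jog(.5382,.1295,.02,81)
jog(.5382,.1295,-.0115,81)"
```

```text
jog [-50.5 167.  -45.1] spin 12.9 | now [ 0.4993 -0.0406 -0.0251] yaw 93.9 j6 -0.15 w 0.0039 t 12.625
jog [-50.4 167.1 -13.6] spin 12.9 | now [ 0.4993 -0.0406 -0.0251] yaw 93.9 j6 -0.15 w 0.0039 t 12.625
```

The pinch width of 3.9 mm means it grips the dowel's upper edge only. I reopen, go lower and regrip.

Request:
{"fn": "jog_arm", "kwargs": {
  "motion": [
    {"x":0,"y":0,"z":0,"spin":0,"fingers":0.6},
    {"x":0,"y":0,"z":0,"spin":0,"fingers":0.6},
    {"x":0,"y":0,"z":0,"spin":0,"fingers":0.6},
    {"x":0,"y":0,"z":0,"spin":0,"fingers":0.6}
  ]
}}

```text
clock: 13.12
eef_pos: [0.498, -0.0403, -0.0262]
tool_rot: [-0.034, 0.999, 0.0, -0.0]
ft_force: [-0.3, -0.2, -0.0]
grip_width: 0.0173
grasp_force: 0.0
```

```bash
python3 - <<'E'
from h import *
w=snap('wrist','w8.png')
blobs(w,.004,(.45,.55,-.08,0))
jog(.4985,-.0406,-.0300,93.5)
E
```

```text
px [322. 302.] 1312 xy [499.1 -40.4] size [41.8  6.9] ang 3.0
px [288. 326.] 64 xy [512.7 -55.7] size [5.2 5.4] ang 42.6
px [356. 328.] 61 xy [510.4 -24.5] size [3.4 6.2] ang -13.5
jog [-0.5 -0.3  3.9] spin 0.4 | now [ 0.498  -0.0403 -0.0261] yaw 93.9 j6 -0.15 w 0.0169 t 13.175
```

Request:
{"fn": "jog_arm", "kwargs": {
  "motion": [
    {"x":0,"y":0,"z":2,"spin":0,"fingers":0.6},
    {"x":0,"y":0,"z":4,"spin":0,"fingers":0.6},
    {"x":0,"y":0,"z":4,"spin":0,"fingers":0.6}
  ]
}}

```text
clock: 13.55
eef_pos: [0.4982, -0.0404, -0.0295]
tool_rot: [-0.034, 0.999, -0.0, 0.0]
ft_force: [-1.6, 0.0, 5.0]
grip_width: 0.0171
grasp_force: 2.5
```

Request:
{"fn": "jog_arm", "kwargs": {
  "motion": [
    {"x":0,"y":0,"z":0,"spin":0,"fingers":1},
    {"x":0,"y":0,"z":0,"spin":0,"fingers":1},
    {"x":0,"y":0,"z":0,"spin":0,"fingers":1}
  ]
}}

```text
clock: 13.92
eef_pos: [0.4987, -0.0404, -0.0293]
tool_rot: [-0.034, 0.999, -0.0, 0.001]
ft_force: [-1.7, 0.7, 6.0]
grip_width: 0.0056
grasp_force: 59.3
```

Request:
{"fn": "jog_arm", "kwargs": {
  "motion": [
    {"x":0,"y":0,"z":-10,"spin":0,"fingers":1},
    {"x":0,"y":0,"z":-30,"spin":0,"fingers":1},
    {"x":0,"y":0,"z":-60,"spin":0,"fingers":1},
    {"x":0,"y":0,"z":-60,"spin":0,"fingers":1}
  ]
}}

```text
clock: 14.42
eef_pos: [0.5006, -0.0406, 0.0325]
tool_rot: [-0.034, 0.999, -0.0, 0.003]
ft_force: [0.8, -0.1, -0.1]
grip_width: 0.0052
grasp_force: 58.8
```

```bash
python3 - <<'E'
from h import *
w=snap('wrist','w9.png')
for z in (.004,.064): blobs(w,z,(.45,.55,-.08,0))
jog(.5382,.1295,.03,81)
jog(.5382,.1295,-.0125,81)
E
```

```text
px [323. 301.] 1099 xy [533.8 -37.8] size [59.3  9.8] ang 3.5
px [306. 326.] 41 xy [549.  -47.5] size [10.1  5.1] ang 52.4
px [338. 327.] 53 xy [548.9 -27.9] size [4.7 8.9] ang -19.2
px [323. 301.] 1099 xy [501.8 -40. ] size [41.6  6.9] ang 3.5
px [306. 326.] 41 xy [512.4 -46.9] size [7.1 3.6] ang 52.4
px [338. 327.] 53 xy [512.4 -33.1] size [3.3 6.2] ang -19.2
jog [-50.4 166.9   1.2] spin 12.9 | now [ 0.4993 -0.0404  0.0311] yaw 93.9 j6 -0.15 w 0.0051 t 14.475
jog [-50.3 166.9  43.7] spin 12.9 | now [ 0.4993 -0.0404  0.0311] yaw 93.9 j6 -0.15 w 0.0051 t 14.475
```

The dowel is lifted, at (0.5018,-0.040) in hand. I carry it over the short pocket.

Request:
{"fn": "jog_arm", "kwargs": {
  "motion": [
    {"x":-12,"y":40,"z":0,"spin":4,"fingers":1},
    {"x":-25,"y":82,"z":0,"spin":8,"fingers":1},
    {"x":-38,"y":125,"z":0,"spin":13,"fingers":1},
    {"x":-50,"y":155,"z":0,"spin":13,"fingers":1},
    {"x":-50,"y":167,"z":0,"spin":13,"fingers":1},
    {"x":-50,"y":167,"z":0,"spin":13,"fingers":1},
    {"x":-50,"y":167,"z":5,"spin":13,"fingers":1}
  ]
}}

```text
clock: 15.35
eef_pos: [0.5363, 0.1286, 0.0248]
tool_rot: [0.08, 0.997, -0.0, -0.0]
ft_force: [-0.5, 0.0, -0.3]
grip_width: 0.0055
grasp_force: 58.8
```

```bash
python3 - <<'E'
from h import *
w=snap('wrist','w10.png')
blobs(w,.059,(.5,.58,.1,.16))
jog(.5372,.1295,-.0125,81)
E
```

```text
px [323. 314.] 1468 xy [543.4 127.8] size [ 7.1 56.1] ang -9.5
px [306. 326.] 56 xy [544.9 120.1] size [6.9 3.5] ang 35.6
px [338. 327.] 53 xy [547.9 133.3] size [3.2 6.1] ang -34.0
px [393. 336.] 140 xy [556.2 157.1] size [4.8 7.1] ang -3.0
px [322. 381.] 191 xy [574.9 122.2] size [8.4 6.7] ang 87.9
jog [-1.3  1.5 36.4] spin -0.2 | now [0.5358 0.1283 0.0239] yaw 80.8 j6 0.4 w 0.0052 t 15.4
```

Request:
{"fn": "jog_arm", "kwargs": {
  "motion": [
    {"x":-1,"y":1.5,"z":10,"spin":0,"fingers":1},
    {"x":-1,"y":1.5,"z":22,"spin":0,"fingers":1},
    {"x":-1,"y":1.5,"z":32,"spin":0,"fingers":1},
    {"x":-1,"y":1.5,"z":36,"spin":0,"fingers":1},
    {"x":-1,"y":1.5,"z":36,"spin":0,"fingers":1},
    {"x":-1,"y":1.5,"z":36,"spin":0,"fingers":1}
  ]
}}

```text
clock: 16.15
eef_pos: [0.5382, 0.1311, -0.0107]
tool_rot: [0.079, 0.997, 0.0, 0.0]
ft_force: [-0.1, -0.4, 0.2]
grip_width: 0.0053
grasp_force: 58.8
```

```bash
python3 - <<'E'
from h import *
jog(.5372,.1295,-.0125,81); print(readout.get_obs()['ft_force'])
w=snap('wrist','w11.png')
blobs(w,.018,(.5,.58,.1,.16))
E
```

```text
jog [ 0.8 -1.8  1.8] spin -0.1 | now [ 0.5382  0.1311 -0.0107] yaw 80.9 j6 0.4 w 0.0053 t 16.15
[-0.11958117 -0.43085134  0.16420587]
px [323. 301.] 1143 xy [541.1 131. ] size [ 7.  43.3] ang -9.6
px [306. 326.] 57 xy [550.1 121.8] size [7.2 3.6] ang 34.2
px [338. 327.] 50 xy [553.2 135.5] size [3.3 6.3] ang -36.8
```

Request:
{"fn": "jog_arm", "kwargs": {
  "motion": [
    {"x":2,"y":-1.5,"z":1,"spin":0,"fingers":1},
    {"x":2,"y":-1.5,"z":2.5,"spin":0,"fingers":1},
    {"x":2,"y":-1.5,"z":2.5,"spin":0,"fingers":1},
    {"x":2,"y":-1.5,"z":2.5,"spin":0,"fingers":1}
  ]
}}

```text
clock: 16.7
eef_pos: [0.5356, 0.1297, -0.0133]
tool_rot: [0.079, 0.997, -0.0, -0.0]
ft_force: [-1.4, -0.1, 2.3]
grip_width: 0.0052
grasp_force: 60.5
```

Request:
{"fn": "jog_arm", "kwargs": {
  "motion": [
    {"x":0,"y":0,"z":0,"spin":0,"fingers":0.7},
    {"x":0,"y":0,"z":0,"spin":0,"fingers":0.5},
    {"x":0,"y":0,"z":0,"spin":0,"fingers":0.5}
  ]
}}

```text
clock: 17.08
eef_pos: [0.5358, 0.1298, -0.0136]
tool_rot: [0.079, 0.997, 0.0, 0.0]
ft_force: [0.1, 0.1, 0.1]
grip_width: 0.0213
grasp_force: 0.1
```

Request:
{"fn": "jog_arm", "kwargs": {
  "motion": [
    {"x":0,"y":0,"z":-30,"spin":0,"fingers":0.5},
    {"x":20,"y":0,"z":-70,"spin":0,"fingers":0.5},
    {"x":20,"y":0,"z":-110,"spin":0,"fingers":0.2},
    {"x":20,"y":0,"z":-150,"spin":0,"fingers":0.2},
    {"x":20,"y":0,"z":-150,"spin":0,"fingers":0.2}
  ]
}}

```text
clock: 17.7
eef_pos: [0.5187, 0.1337, 0.1403]
tool_rot: [0.079, 0.997, 0.001, 0.004]
ft_force: [0.1, -0.2, -0.5]
grip_width: 0.0339
grasp_force: 0.0
```

```bash
python3 - <<'E'
from h import *
w=snap('wrist','w12.png')
print('z15.5');blobs(w,.0155,(.4,.62,.1,.23)); print('bench');blobs(w,.005,(.4,.7,-.15,.06))
jog(.610,-.0815,.02,68.5)
E
```

```text
z15.5
px [319. 168.] 736 xy [479.1 137.9] size [ 9.3 50.6] ang -9.6
px [418. 168.] 730 xy [492.1 217.8] size [ 9.8 50. ] ang -9.4
px [321. 235.] 359 xy [536.  130.1] size [ 7.1 40.1] ang -9.1
px [366. 238.] 319 xy [545.3 168.3] size [ 6.9 39.5] ang -8.8
px [412. 237.] 313 xy [551.7 208.1] size [ 7.1 39.6] ang -8.5
px [319. 297.] 305 xy [592.5 119. ] size [11.2 40.6] ang -9.5
px [364. 279.] 47 xy [583.8 161.7] size [5.4 7.9] ang -23.4
px [408. 297.] 259 xy [606.1 199.3] size [ 8.4 40. ] ang -7.2
px [361. 298.] 22 xy [600.8 156.4] size [ 0.9 15.3] ang -9.0
px [359. 310.] 28 xy [613.9 153.8] size [2.8 7.4] ang -3.0
bench
px [210. 312.] 712 xy [598.9   9.9] size [12.3 66.8] ang -86.0
px [122. 337.] 400 xy [613.6 -83.6] size [ 9.2 50.6] ang -21.2
px [262. 329.] 67 xy [625.7  54.6] size [10.8 11.2] ang 19.5
jog [-125.1 -197.7  118.3] spin 12.4 | now [0.5172 0.1333 0.1381] yaw 80.9 j6 0.41 w 0.0338 t 17.75
```

The short dowel lies at (536.0,130.1) against the pocket at (538.9,128.5), 3.3 mm off, which is within tolerance. Now the long dowel.

Request:
{"fn": "jog_arm", "kwargs": {
  "motion": [
    {"x":-20,"y":-50,"z":0,"spin":4,"fingers":0.4},
    {"x":-52,"y":-100,"z":0,"spin":8,"fingers":0.4},
    {"x":-85,"y":-150,"z":20,"spin":12,"fingers":0.4},
    {"x":-126,"y":-197,"z":50,"spin":12,"fingers":0.4},
    {"x":-126,"y":-197,"z":100,"spin":12,"fingers":0.4},
    {"x":-126,"y":-197,"z":118,"spin":12,"fingers":0.4},
    {"x":-126,"y":-197,"z":118,"spin":12,"fingers":0.4}
  ]
}}

```text
clock: 18.62
eef_pos: [0.6058, -0.0813, 0.0144]
tool_rot: [0.183, 0.983, -0.0, -0.004]
ft_force: [-0.4, 0.1, 0.9]
grip_width: 0.0256
grasp_force: 0.0
```

```bash
python3 - <<'E'
from h import *
w=snap('wrist','w13.png')
blobs(w,.005,(.56,.66,-.13,-.04),100,5000)
jog(.6115,-.082,-.0295,69)
E
```

```text
px [327. 275.] 1431 xy [612.2 -81.3] size [ 9.1 51.3] ang -21.2
jog [-4.   0.8 46. ] spin -0.1 | now [ 0.6076 -0.0813  0.0165] yaw 68.9 j6 0.24 w 0.0258 t 18.675
```

Request:
{"fn": "jog_arm", "kwargs": {
  "motion": [
    {"x":-3,"y":1,"z":15,"spin":0,"fingers":0.5},
    {"x":-3,"y":1,"z":32,"spin":0,"fingers":0.5},
    {"x":-3,"y":1,"z":43,"spin":0,"fingers":0.5},
    {"x":-3,"y":1,"z":43,"spin":0,"fingers":0.5},
    {"x":-3,"y":1,"z":45,"spin":0,"fingers":0.5},
    {"x":-3,"y":1,"z":45,"spin":0,"fingers":0.5}
  ]
}}

```text
clock: 19.42
eef_pos: [0.6128, -0.0817, -0.0261]
tool_rot: [0.183, 0.983, 0.0, 0.0]
ft_force: [-0.1, -0.7, -0.1]
grip_width: 0.0214
grasp_force: 0.0
```

Request:
{"fn": "jog_arm", "kwargs": {
  "motion": [
    {"x":0,"y":0,"z":0,"spin":0,"fingers":1},
    {"x":0,"y":0,"z":0,"spin":0,"fingers":1},
    {"x":0,"y":0,"z":0,"spin":0,"fingers":1},
    {"x":0,"y":0,"z":0,"spin":0,"fingers":1}
  ]
}}

```text
clock: 19.92
eef_pos: [0.6129, -0.0817, -0.0258]
tool_rot: [0.183, 0.983, 0.0, 0.001]
ft_force: [-0.2, -1.2, 5.1]
grip_width: 0.0069
grasp_force: 59.2
```

Again a grip near the top. I regrip 3 mm lower.

Request:
{"fn": "jog_arm", "kwargs": {
  "motion": [
    {"x":0,"y":0,"z":0,"spin":0,"fingers":0.5},
    {"x":0,"y":0,"z":0,"spin":0,"fingers":0.5},
    {"x":0,"y":0,"z":3,"spin":0,"fingers":0.5},
    {"x":0,"y":0,"z":3,"spin":0,"fingers":0.5},
    {"x":0,"y":0,"z":3,"spin":0,"fingers":1},
    {"x":0,"y":0,"z":3,"spin":0,"fingers":1},
    {"x":0,"y":0,"z":3,"spin":0,"fingers":1},
    {"x":0,"y":0,"z":3,"spin":0,"fingers":1}
  ]
}}

```text
clock: 20.92
eef_pos: [0.6127, -0.0817, -0.0292]
tool_rot: [0.183, 0.983, 0.0, 0.0]
ft_force: [-0.1, 0.5, 3.7]
grip_width: 0.0071
grasp_force: 59.6
```

Request:
{"fn": "jog_arm", "kwargs": {
  "motion": [
    {"x":0,"y":0,"z":-20,"spin":0,"fingers":1},
    {"x":0,"y":0,"z":-60,"spin":0,"fingers":1},
    {"x":0,"y":0,"z":-60,"spin":0,"fingers":1},
    {"x":0,"y":0,"z":-60,"spin":0,"fingers":1}
  ]
}}

```text
clock: 21.42
eef_pos: [0.6115, -0.0815, 0.0295]
tool_rot: [0.183, 0.983, -0.0, -0.001]
ft_force: [-0.3, -1.0, -0.2]
grip_width: 0.0073
grasp_force: 58.8
```

```bash
python3 - <<'E'
from h import *
w=snap('wrist','w14.png')
z=readout.get_obs()['eef_pos'][2]+.033
blobs(w,z,(.56,.66,-.13,-.04),100,5000)
jog(.4848,.1785,.045,81)
E
```

```text
px [323. 300.] 1946 xy [612.5 -81.7] size [ 9.  52.8] ang -21.3
jog [211.3 197.1 -15.6] spin -12.1 | now [ 0.611  -0.0814  0.0289] yaw 68.9 j6 0.24 w 0.0076 t 21.475
```

Request:
{"fn": "jog_arm", "kwargs": {
  "motion": [
    {"x":40,"y":30,"z":-15,"spin":-3,"fingers":1},
    {"x":85,"y":70,"z":-15,"spin":-6,"fingers":1},
    {"x":130,"y":110,"z":-15,"spin":-9,"fingers":1},
    {"x":170,"y":150,"z":-15,"spin":-12,"fingers":1},
    {"x":200,"y":185,"z":-15,"spin":-12,"fingers":1},
    {"x":212,"y":197,"z":-15,"spin":-12,"fingers":1},
    {"x":212,"y":197,"z":-10,"spin":-12,"fingers":1},
    {"x":212,"y":197,"z":0,"spin":-12,"fingers":1}
  ]
}}

```text
clock: 22.48
eef_pos: [0.486, 0.1774, 0.0298]
tool_rot: [0.08, 0.997, -0.0, 0.0]
ft_force: [0.8, -0.1, -0.6]
grip_width: 0.0069
grasp_force: 58.8
```

```bash
python3 - <<'E'
from h import *
w=snap('wrist','w15.png')
z=readout.get_obs()['eef_pos'][2]+.034
blobs(w,z,(.45,.53,.16,.20),100,5000)
jog(.4837,.1782,-.012,81)
E
```

```text
px [323. 310.] 2304 xy [494.6 176.3] size [ 8.9 68.4] ang -9.7
jog [ 1.3  1.3 40.2] spin -0.2 | now [0.4849 0.1768 0.0282] yaw 80.8 j6 0.51 w 0.0073 t 22.525
```

Request:
{"fn": "jog_arm", "kwargs": {
  "motion": [
    {"x":1,"y":1.3,"z":12,"spin":0,"fingers":1},
    {"x":1,"y":1.3,"z":26,"spin":0,"fingers":1},
    {"x":1,"y":1.3,"z":35,"spin":0,"fingers":1},
    {"x":1,"y":1.3,"z":40,"spin":0,"fingers":1},
    {"x":1,"y":1.3,"z":40,"spin":0,"fingers":1},
    {"x":1,"y":1.3,"z":42,"spin":0,"fingers":1},
    {"x":1,"y":1.3,"z":42,"spin":0,"fingers":1}
  ]
}}

```text
clock: 23.4
eef_pos: [0.4849, 0.1801, -0.0113]
tool_rot: [0.079, 0.997, 0.0, 0.0]
ft_force: [0.0, -0.6, 0.0]
grip_width: 0.0073
grasp_force: 58.8
```

```bash
python3 - <<'E'
from h import *
w=snap('wrist','w16.png')
blobs(w,.020,(.45,.53,.16,.20),100,5000)
jog(.4837,.1782,-.013,81)
E
```

```text
px [323. 299.] 2016 xy [486.3 180.3] size [ 9.4 53.7] ang -9.5
jog [ 0.9 -2.   1.8] spin -0.1 | now [ 0.4849  0.1801 -0.0112] yaw 80.9 j6 0.51 w 0.0071 t 23.45
```

Request:
{"fn": "jog_arm", "kwargs": {
  "motion": [
    {"x":1,"y":-2,"z":1,"spin":0,"fingers":1},
    {"x":1,"y":-2,"z":2,"spin":0,"fingers":1},
    {"x":1,"y":-2,"z":2,"spin":0,"fingers":1},
    {"x":1,"y":-2,"z":2,"spin":0,"fingers":1}
  ]
}}

```text
clock: 23.95
eef_pos: [0.4832, 0.1779, -0.0133]
tool_rot: [0.079, 0.997, -0.0, -0.0]
ft_force: [-1.1, -0.5, 4.1]
grip_width: 0.0075
grasp_force: 61.0
```

Request:
{"fn": "jog_arm", "kwargs": {
  "motion": [
    {"x":0,"y":0,"z":0,"spin":0,"fingers":0.7},
    {"x":0,"y":0,"z":0,"spin":0,"fingers":0.4},
    {"x":0,"y":0,"z":0,"spin":0,"fingers":0.4}
  ]
}}

```text
clock: 24.32
eef_pos: [0.4834, 0.1782, -0.0137]
tool_rot: [0.079, 0.997, 0.0, -0.0]
ft_force: [0.3, -0.8, 0.4]
grip_width: 0.0257
grasp_force: 0.0
```

Request:
{"fn": "jog_arm", "kwargs": {
  "motion": [
    {"x":0,"y":0,"z":-40,"spin":0,"fingers":0.4},
    {"x":0,"y":0,"z":-90,"spin":0,"fingers":0.4},
    {"x":0,"y":0,"z":-140,"spin":0,"fingers":0},
    {"x":0,"y":0,"z":-190,"spin":0,"fingers":-0.5},
    {"x":0,"y":50,"z":-240,"spin":0,"fingers":-1},
    {"x":0,"y":50,"z":-240,"spin":0,"fingers":-1}
  ]
}}

```text
clock: 25.08
eef_pos: [0.4936, 0.2303, 0.2302]
tool_rot: [0.078, 0.997, 0.002, 0.003]
ft_force: [0.3, -0.7, -0.1]
grip_width: 0.0854
grasp_force: 0.0
```

```bash
python3 - <<'E'
from h import *
w=snap('wrist','w17.png');s=snap('side');c=snap('scene')
blobs(w,.0155,(.44,.57,.1,.23),100)
print('side');blobs(s,.0155,(.44,.57,.1,.23),20)
print('scene');blobs(c,.0155,(.44,.57,.1,.23),20)
jog(.4,.3,.2,81)
hsv=cv2.cvtColor(w['pixels'],cv2.COLOR_RGB2HSV)
for n,i in(('w',w),('s',s),('c',c)):
    hsv=cv2.cvtColor(i['pixels'],cv2.COLOR_RGB2HSV)
    for nm,m in(('orange',((hsv[:,:,0]<12)&(hsv[:,:,1]>180)&(hsv[:,:,2]>120))),('purple',(hsv[:,:,0]>125)&(hsv[:,:,0]<160)&(hsv[:,:,1]>100))):
        k,l,st,ce=cv2.connectedComponentsWithStats(m.astype(np.uint8))
        for j in range(1,k):
            if st[j,4]>12: print(n,nm,ce[j].round(1),st[j])
E
```

```text
px [273. 192.] 395 xy [482.5 177.8] size [ 9.3 50.8] ang -9.0
px [235. 196.] 391 xy [479.9 136.8] size [ 9.5 50. ] ang -9.4
px [309. 196.] 391 xy [492.6 216.4] size [ 8.8 50. ] ang -8.7
px [240. 245.] 223 xy [535.9 129.1] size [ 7.5 39.8] ang -9.2
px [274. 245.] 157 xy [544.9 167. ] size [ 6.8 38.9] ang -10.4
px [310. 248.] 173 xy [552. 207.] size [ 5.7 40. ] ang -8.9
side
px [331. 271.] 49 xy [549.  207.4] size [12.9 39.7] ang -10.4
px [304. 274.] 89 xy [490.7 219.6] size [19.8 49.8] ang -7.0
px [334. 280.] 52 xy [542.  167.7] size [12.9 39.2] ang -11.0
px [306. 282.] 104 xy [480.9 180.7] size [20.3 51. ] ang -7.0
px [337. 288.] 67 xy [533.2 129.8] size [15.6 39. ] ang -8.4
px [311. 291.] 108 xy [477.3 139.9] size [19.4 49.8] ang -9.1
scene
px [331. 265.] 33 xy [548.9 207.6] size [ 7.  35.9] ang -9.7
px [307. 275.] 136 xy [493.1 218.1] size [14.4 52.9] ang -8.3
px [341. 277.] 27 xy [534.4 169.5] size [ 8.5 20.9] ang -9.0
px [318. 287.] 141 xy [482.6 179.5] size [13.2 50.1] ang -6.8
px [357. 287.] 80 xy [534.3 129.8] size [ 9.6 40.7] ang -8.6
px [333. 299.] 154 xy [480.1 138.4] size 
[... 198 characters left out ...]
20  12   7  43]
w orange [500.  231.4] [472 226  51  11 401]
w orange [488.5 268.2] [ 467  247   44   42 1074]
w orange [266.9 363.7] [222 360  90   8 576]
w purple [592.8 227.8] [ 547  206   93   45 2297]
s orange [308.1 206.3] [305 197   8  19  74]
s orange [295.4 206.8] [292 198   8  19  43]
s orange [347.5 228.2] [343 221   9  15  95]
s orange [256.3 323.4] [244 307  27  36 436]
s purple [294.1 220.5] [290 200   9  36 175]
s purple [298.1 205.4] [296 200   5  12  19]
c orange [277.5 184.8] [273 174  10  22 146]
c orange [263.3 189.3] [258 181  11  18  77]
c orange [317.4 197. ] [314 189   7  17  96]
c orange [307.4 365.7] [283 346  53  42 735]
c purple [239.9 191.2] [231 170  17  44 478]
```

Both dowels lie in line with their neighbours in all three views: the long one is about 3.5 mm off along x, the short one about 3 mm. Their apparent height matches too. Now I locate the clip and rail, using the earlier crop's base corners and triangulated handles.

```bash
python3 - <<'E'
from h import *
np.set_printoptions(precision=4,suppress=True)
w=load('wrist');s=load('side');c=load('scene')
o=readout.get_obs();R=Ro.from_quat(o['tool_rot']).as_matrix();p=o['eef_pos']
Rc=cv2.Rodrigues(w['rvec'])[0];t=w['tvec'].reshape(3)
Rct=Rc@R; tct=Rc@p+t   # cam<-tool
q=np.array([.079,.997,0,-.0005]);R2=Ro.from_quat(q/np.linalg.norm(q)).as_matrix();p2=np.array([.6037,.0745,.2504])
w2=dict(w);Rc2=Rct@R2.T;w2['rvec']=cv2.Rodrigues(Rc2)[0];w2['tvec']=tct-Rc2@p2
f=lambda x,y:np.array([490,20])+np.array([x,y])/5
cor=onz(w2,[f(212,185),f(735,230),f(655,555),f(145,520)],.004);print('base',cor,'centre',cor.mean(0),[np.linalg.norm(cor[i]-cor[i-1]) for i in range(4)])
e=(cor[1]+cor[2]-cor[0]-cor[3])/2;print('web dir yaw',np.degrees(np.arctan2(e[1],e[0])))
print('web near top',onz(w2,[f(420,315)],.085))
H1=tri([c,s],[(277.5,184.8),(308.1,206.3)]);H2=tri([c,s],[(263.3,189.3),(295.4,206.8)])
for P in(H1,H2):print('handle',P,proj(w,P))
print('mid',(H1+H2)/2)
P=tri([c,s],[(239.9,191.2),(294.1,220.5)]);print('purple',P,proj(w,P))
P=tri([c,s],[(317.4,197),(347.5,228.2)]);print('small',P)
# clip handles in present wrist view at z=.13..148
print('w handles',onz(w,[(500,231.4),(488.5,268.2)],.13))
E
```

```text
base [[0.4976 0.3283 0.004 ]
 [0.5232 0.4465 0.004 ]
 [0.592  0.4333 0.004 ]
 [0.5665 0.3131 0.004 ]] centre [0.5448 0.3803 0.004 ] [np.float64(0.07055896300621742), np.float64(0.1208957611747788), np.float64(0.07006846522113401), np.float64(0.12283448344678136)]
web dir yaw 77.90106806089753
web near top [[0.5314 0.3206 0.085 ]]
handle [0.5506 0.3583 0.1257] [[483.6433 263.8984]]
handle [0.5194 0.364  0.1265] [[490.1626 227.7873]]
mid [0.535  0.3611 0.1261]
purple [0.558  0.4992 0.0449] [[583.6406 221.8781]]
small [0.6555 0.3539 0.0544]
w handles [[0.5224 0.3703 0.13  ]
 [0.5531 0.3605 0.13  ]]
```

The rail centre is (0.545,0.380) with the web at yaw 78°, and the clip is near (0.539,0.363). I turn the gripper square to the clip (closing yaw 168) and stand above it.

```bash
python3 -c "
from h import *
jog(.5395,.363,.18,168)"
```

```text
jog [-26.9 141.9  45.1] spin -87.1 | now [0.4907 0.2272 0.2254] yaw 80.9 j6 0.59 w 0.0858 t 25.225
```

Request:
{"fn": "jog_arm", "kwargs": {
  "motion": [
    {"x":0,"y":30,"z":0,"spin":-10,"fingers":-1},
    {"x":-8,"y":60,"z":0,"spin":-20,"fingers":-1},
    {"x":-16,"y":90,"z":0,"spin":-30,"fingers":-1},
    {"x":-22,"y":120,"z":0,"spin":-40,"fingers":-1},
    {"x":-27,"y":142,"z":0,"spin":-50,"fingers":-1},
    {"x":-27,"y":142,"z":10,"spin":-60,"fingers":-1},
    {"x":-27,"y":142,"z":20,"spin":-70,"fingers":-1},
    {"x":-27,"y":142,"z":20,"spin":-80,"fingers":-1}
  ]
}}

```text
clock: 26.22
eef_pos: [0.5389, 0.3612, 0.2023]
tool_rot: [-0.582, 0.813, -0.0, -0.004]
ft_force: [0.3, -1.1, 0.1]
grip_width: 0.0855
grasp_force: 0.0
```

```bash
cat > clip.py <<'E'
from h import *
np.set_printoptions(precision=4,suppress=True)
w=snap('wrist','wc.png'); jog(.5395,.363,.083,168)
hsv=cv2.cvtColor(w['pixels'],cv2.COLOR_RGB2HSV)
m=((hsv[:,:,0]<12)&(hsv[:,:,1]>180)&(hsv[:,:,2]>100))
k,l,st,ce=cv2.connectedComponentsWithStats(m.astype(np.uint8))
for j in range(1,k):
    if st[j,4]>30: print('orange',ce[j].round(1),st[j],'at z.148',onz(w,[ce[j]],.148)[0])
for h in(.113,.132,.148):
    print('expect mid/±26 px',proj(w,[[.5405,.363,h],[.5405+.026*np.cos(np.radians(12)),.363-.026*np.sin(np.radians(12)),h],[.5405-.026*np.cos(np.radians(12)),.363+.026*np.sin(np.radians(12)),h]]).round(0).tolist())
E
python3 clip.py
```

```text
jog [ -2.3  -0.2 120. ] spin -6.6 | now [0.5392 0.3614 0.203 ] yaw 161.4 j6 -0.66 w 0.0853 t 26.275
orange [347.7 235.8] [331 216  33  41 864] at z.148 [0.5215 0.3623 0.148 ]
orange [301.9 240.9] [286 219  33  45 930] at z.148 [0.5514 0.3558 0.148 ]
orange [204.5 234.2] [194 230  22  10 144] at z.148 [0.611  0.3305 0.148 ]
orange [197.5 255.3] [184 242  28  28 431] at z.148 [0.6216 0.3425 0.148 ]
orange [ 53.3 310.2] [ 44 302  15  19  45] at z.148 [0.7379 0.3471 0.148 ]
expect mid/±26 px [[321.0, 231.0], [287.0, 235.0], [355.0, 227.0]]
expect mid/±26 px [[321.0, 239.0], [285.0, 243.0], [357.0, 234.0]]
expect mid/±26 px [[321.0, 246.0], [282.0, 250.0], [360.0, 241.0]]
```

The clip is at about (0.538,0.362) with yaw -12°, agreeing with the rail to within 2–3 mm. I descend.

Request:
{"fn": "jog_arm", "kwargs": {
  "motion": [
    {"x":-1,"y":0.5,"z":20,"spin":-6.5,"fingers":-1},
    {"x":-1,"y":0.5,"z":50,"spin":-6.5,"fingers":-1},
    {"x":-1,"y":0.5,"z":80,"spin":-6.5,"fingers":-1},
    {"x":-1,"y":0.5,"z":105,"spin":-6.5,"fingers":-1},
    {"x":-1,"y":0.5,"z":118,"spin":-6.5,"fingers":-1},
    {"x":-1,"y":0.5,"z":118,"spin":-6.5,"fingers":-1},
    {"x":-1,"y":0.5,"z":118,"spin":-6.5,"fingers":-1}
  ]
}}

```text
clock: 27.15
eef_pos: [0.5408, 0.3647, 0.0895]
tool_rot: [-0.625, 0.781, -0.0, 0.001]
ft_force: [-0.0, -0.2, -0.3]
grip_width: 0.0852
grasp_force: 0.0
```

```bash
sed -i 's/expect/exp/' clip.py; python3 clip.py | cut -c1-170; python3 -c "
from h import *
jog(.538,.362,.083,168); print(readout.get_obs()['ft_force'])"
```

```text
jog [2.2 1.1 6.8] spin -0.6 | now [0.541  0.3649 0.0898] yaw 167.4 j6 -0.76 w 0.0854 t 27.2
orange [320.5 240.2] [317 234   8  13 101] at z.148 [0.5332 0.3285 0.148 ]
orange [334.2 241.8] [331 234   7  15  88] at z.148 [0.5289 0.3301 0.148 ]
orange [178.3 254.5] [173 248  12  13  57] at z.148 [0.5817 0.323  0.148 ]
orange [137.1 279.9] [ 108  251   58   61 1662] at z.148 [0.5991 0.3288 0.148 ]
orange [286.9 312.8] [ 261  266   56   92 2966] at z.148 [0.551  0.3525 0.148 ]
orange [371.1 311.5] [ 341  266   59   92 3117] at z.148 [0.5215 0.3586 0.148 ]
exp mid/±26 px [[322.0, 290.0], [266.0, 291.0], [379.0, 290.0]]
exp mid/±26 px [[322.0, 311.0], [258.0, 311.0], [386.0, 310.0]]
exp mid/±26 px [[322.0, 332.0], [251.0, 333.0], [393.0, 332.0]]
jog [3.5 2.3 6.8] spin -0.6 | now [0.541  0.3649 0.0898] yaw 167.4 j6 -0.76 w 0.0854 t 27.2
[ 0.82387894 -0.09911616 -0.03590796]
```

Request:
{"fn": "jog_arm", "kwargs": {
  "motion": [
    {"x":3,"y":3,"z":4,"spin":0,"fingers":-1},
    {"x":3,"y":3,"z":6,"spin":0,"fingers":-1},
    {"x":3,"y":3,"z":6,"spin":0,"fingers":-1},
    {"x":3,"y":3,"z":6,"spin":0,"fingers":-0.2},
    {"x":3,"y":3,"z":6,"spin":0,"fingers":-0.2}
  ]
}}

```text
clock: 27.82
eef_pos: [0.5368, 0.3623, 0.0826]
tool_rot: [-0.625, 0.78, -0.0, 0.0]
ft_force: [0.7, 0.2, 1.6]
grip_width: 0.0522
grasp_force: 2.0
```

```bash
python3 clip.py | cut -c1-170
```

```text
jog [-1.1 -2.4 -0.1] spin -0.6 | now [0.5369 0.3625 0.0829] yaw 167.4 j6 -0.76 w 0.0513 t 27.875
orange [313.9 249.4] [310 242   8  15  97] at z.148 [0.5314 0.3267 0.148 ]
orange [328.6 253.1] [325 247   8  13  92] at z.148 [0.5272 0.3289 0.148 ]
orange [170.6 261.9] [165 255  13  13  64] at z.148 [0.5776 0.3207 0.148 ]
orange [127.  288.9] [  97  259   60   63 1799] at z.148 [0.5952 0.3267 0.148 ]
orange [367.3 329.4] [ 335  278   61   99 3183] at z.148 [0.5201 0.3588 0.148 ]
orange [277.2 331.3] [ 250  287   60   91 3148] at z.148 [0.5504 0.3528 0.148 ]
exp mid/±26 px [[314.0, 304.0], [256.0, 304.0], [373.0, 303.0]]
exp mid/±26 px [[313.0, 327.0], [247.0, 327.0], [380.0, 326.0]]
exp mid/±26 px [[312.0, 351.0], [238.0, 351.0], [387.0, 350.0]]
```

Centred and already touching lightly at 51 mm. I squeeze.

Request:
{"fn": "jog_arm", "kwargs": {
  "motion": [
    {"x":0,"y":0,"z":0,"spin":0,"fingers":0.2},
    {"x":0,"y":0,"z":0,"spin":0,"fingers":0.5},
    {"x":0,"y":0,"z":0,"spin":0,"fingers":1},
    {"x":0,"y":0,"z":0,"spin":0,"fingers":1},
    {"x":0,"y":0,"z":0,"spin":0,"fingers":1}
  ]
}}

```text
clock: 28.5
eef_pos: [0.5383, 0.3641, 0.0874]
tool_rot: [-0.625, 0.78, 0.0, 0.004]
ft_force: [-3.3, -0.5, 15.0]
grip_width: 0.0176
grasp_force: 60.4
```

```bash
python3 clip.py | cut -c1-120
```

```text
jog [ 0.9 -1.4  4.5] spin -0.6 | now [0.5383 0.3642 0.0875] yaw 167.4 j6 -0.76 w 0.0178 t 28.55
orange [300.  243.7] [294 236  12  16 122] at z.148 [0.5372 0.3268 0.148 ]
orange [347.5 245.1] [343 237  12  19 133] at z.148 [0.522  0.3306 0.148 ]
orange [175.  255.8] [170 249  12  13  61] at z.148 [0.5792 0.3219 0.148 ]
orange [132.7 281.9] [ 104  253   58   61 1698] at z.148 [0.5969 0.3278 0.148 ]
orange [338.4 276.1] [330 273  15   9  49] at z.148 [0.5272 0.3409 0.148 ]
orange [337.7 337.5] [ 328  298   21   76 1391] at z.148 [0.5323 0.3643 0.148 ]
orange [308.2 337.9] [ 297  300   23   74 1438] at z.148 [0.5428 0.3621 0.148 ]
exp mid/±26 px [[317.0, 295.0], [260.0, 295.0], [374.0, 294.0]]
exp mid/±26 px [[316.0, 316.0], [251.0, 316.0], [380.0, 316.0]]
exp mid/±26 px [[315.0, 339.0], [243.0, 339.0], [387.0, 338.0]]
```

The jaws spread at (300,244) and (348,245), so the clip is open and held. I lift it.

Request:
{"fn": "jog_arm", "kwargs": {
  "motion": [
    {"x":0,"y":0,"z":-10,"spin":0,"fingers":1},
    {"x":0,"y":0,"z":-25,"spin":0,"fingers":1},
    {"x":0,"y":0,"z":-45,"spin":0,"fingers":1},
    {"x":0,"y":0,"z":-70,"spin":0,"fingers":1},
    {"x":0,"y":0,"z":-95,"spin":0,"fingers":1},
    {"x":0,"y":0,"z":-110,"spin":0,"fingers":1},
    {"x":0,"y":0,"z":-110,"spin":0,"fingers":1}
  ]
}}

```text
clock: 29.42
eef_pos: [0.5373, 0.3627, 0.1937]
tool_rot: [-0.625, 0.78, -0.0, 0.001]
ft_force: [0.8, 0.8, -1.2]
grip_width: 0.0178
grasp_force: 58.5
```

```bash
python3 clip.py | cut -c1-60; python3 - <<'E'
from h import *
s=snap('side','s20.png');c=snap('scene','c20.png')
for i in(s,c):
    hsv=cv2.cvtColor(i['pixels'],cv2.COLOR_RGB2HSV)
    k,l,st,ce=cv2.connectedComponentsWithStats(((hsv[:,:,0]<12)&(hsv[:,:,1]>180)&(hsv[:,:,2]>100)).astype(np.uint8))
    print([(ce[j].round(1).tolist(),st[j].tolist()) for j in range(1,k) if st[j,4]>8 and ce[j][1]<300])
    for z in(.158,.145): print(proj(i,[.5385,.364,z]).round(0))
jog(.637,.153,.2,171)
E
```

```text
jog [ -1.3  -2.5 109.4] spin -0.6 | now [0.5367 0.3623 0.192
orange [197.5 221.4] [187 216  22  12 156] at z.148 [0.6112 
orange [187.7 242.4] [173 228  30  29 470] at z.148 [0.6218 
orange [299.8 243.7] [293 236  13  16 124] at z.148 [0.5514 
orange [347.3 244.7] [342 236  13  20 147] at z.148 [0.5217 
orange [ 28.3 278.6] [ 15 270  22  24  68] at z.148 [0.737  
orange [309.8 276.1] [303 273  16  10  74] at z.148 [0.5503 
orange [337.3 326.7] [ 328  273   21  101 1763] at z.148 [0.
orange [308.3 332.5] [ 297  287   23   87 1636] at z.148 [0.
exp mid/±26 px [[319.0, 232.0], [284.0, 232.0], [354.0, 232.
exp mid/±26 px [[318.0, 240.0], [281.0, 240.0], [356.0, 240.
exp mid/±26 px [[318.0, 247.0], [278.0, 248.0], [358.0, 247.
[([298.3, 163.8], [297, 154, 3, 20, 44]), ([302.7, 164.3], [302, 154, 3, 20, 47]), ([295.3, 192.0], [294, 189, 3, 7, 12]), ([306.9, 191.2], [306, 188, 3, 7, 13]), ([347.5, 228.2], [343, 221, 9, 15, 95])]
[[303. 193.]]
[[303. 198.]]
[([391.3, 66.9], [388, 66, 7, 3, 9]), ([269.4, 136.6], [264, 124, 10, 26, 160]), ([276.0, 168.3], [274, 166, 5, 6, 9]), ([317.3, 197.0], [313, 189, 8, 17, 98])]
[[270. 172.]]
[[270. 178.]]
jog [ 181.8 -144.    -8.9] spin -3.6 | now [0.5361 0.3618 0.191 ] yaw 167.4 j6 -0.76 w 0.0178 t 29.575
```

The clip came off with its jaws open and the mouth at about z 0.154. I carry it over the card: top-edge middle about (0.637,0.153), yaw -9°.

Request:
{"fn": "jog_arm", "kwargs": {
  "motion": [
    {"x":30,"y":-15,"z":-9,"spin":0,"fingers":1},
    {"x":65,"y":-45,"z":-9,"spin":0,"fingers":1},
    {"x":100,"y":-75,"z":-9,"spin":-2,"fingers":1},
    {"x":135,"y":-105,"z":-9,"spin":-3.5,"fingers":1},
    {"x":165,"y":-130,"z":-9,"spin":-3.5,"fingers":1},
    {"x":182,"y":-144,"z":-9,"spin":-3.5,"fingers":1},
    {"x":182,"y":-144,"z":-9,"spin":-3.5,"fingers":1},
    {"x":182,"y":-144,"z":-9,"spin":-3.5,"fingers":1}
  ]
}}

```text
clock: 30.58
eef_pos: [0.6369, 0.1543, 0.2011]
tool_rot: [-0.649, 0.761, 0.001, -0.0]
ft_force: [-0.7, 0.2, -1.3]
grip_width: 0.0181
grasp_force: 58.6
```

```bash
cat > card.py <<'E'
from h import *
np.set_printoptions(precision=4,suppress=True)
w=snap('wrist','wd.png');jog(.637,.153,.135,171)
hsv=cv2.cvtColor(w['pixels'],cv2.COLOR_RGB2HSV)
m=((hsv[:,:,0]<12)&(hsv[:,:,1]>180)&(hsv[:,:,2]>100)).astype(np.uint8)
k,l,st,ce=cv2.connectedComponentsWithStats(m)
z=readout.get_obs()['eef_pos'][2]
for j in range(1,k):
    if st[j,4]>40: print('orange',ce[j].round(1),st[j])
J=[ce[j] for j in range(1,k) if 100<st[j,4]<220 and 200<ce[j][1]<270 and 280<ce[j][0]<370]
if len(J)==2: print('jaw mid xy at jaw height',onz(w,[(J[0]+J[1])/2],z-.0315)[0])
wh=(hsv[:,:,1]<50)&(hsv[:,:,2]>150)
for v in range(100,240,8):
    r=np.flatnonzero(wh[v,200:450])+200
    if len(r):
        g=np.split(r,np.flatnonzero(np.diff(r)>1)+1); print(v,[(int(a[0]),int(a[-1])) for a in g])
print('card top ends px',proj(w,[[.6297,.1058,.116],[.6373,.1529,.116],[.6448,.2,.116]]).round(1).tolist())
E
python3 card.py
```

```text
jog [ 1.6 -0.4 66.3] spin 0.0 | now [0.6369 0.1547 0.2013] yaw 171.0 j6 -1.18 w 0.0179 t 30.625
orange [614.9  60.3] [ 596    2   40  112 3185]
orange [299.6 243.3] [293 236  13  16 141]
orange [347.2 244.9] [342 237  13  19 147]
orange [309.5 277.7] [303 273  16  14 107]
orange [337.1 327.8] [ 326  273   23  101 1750]
orange [308.3 332.4] [ 297  287   23   87 1643]
orange [332.2 393.1] [320 375  29  37 551]
jaw mid xy at jaw height [0.6354 0.1485 0.1698]
148 [(315, 320), (325, 330)]
156 [(314, 323), (325, 330), (347, 354)]
164 [(314, 323), (325, 330), (347, 357), (383, 384), (401, 442)]
172 [(314, 323), (325, 330)]
180 [(314, 323), (325, 330)]
188 [(314, 323), (325, 330)]
196 [(314, 323), (325, 330)]
204 [(314, 323), (325, 330), (346, 357), (364, 364), (367, 367), (397, 434)]
212 [(314, 323), (325, 330)]
220 [(314, 323), (325, 330)]
228 [(314, 323), (325, 330)]
236 [(314, 323), (325, 329), (345, 346), (430, 430), (446, 449)]
card top ends px [[321.8, 162.9], [321.7, 227.6], [321.7, 286.1]]
```

The jaw middle is at (0.6354, about 0.15), against the card edge line at x ≈ 0.6355–0.6366, so it is centred within about 1 mm. I lower it to put the mouth at z ≈ 0.096.

Request:
{"fn": "jog_arm", "kwargs": {
  "motion": [
    {"x":1,"y":0,"z":12,"spin":0,"fingers":1},
    {"x":1,"y":0,"z":24,"spin":0,"fingers":1},
    {"x":1,"y":0,"z":34,"spin":0,"fingers":1},
    {"x":1,"y":0,"z":42,"spin":0,"fingers":1},
    {"x":1,"y":0,"z":42,"spin":0,"fingers":1}
  ]
}}

```text
clock: 31.25
eef_pos: [0.6367, 0.1522, 0.1583]
tool_rot: [-0.649, 0.761, 0.0, -0.001]
ft_force: [0.6, -0.9, -0.8]
grip_width: 0.0178
grasp_force: 58.6
```

```bash
python3 card.py; python3 - <<'E'
from h import *
s=snap('side','s21.png')
hsv=cv2.cvtColor(s['pixels'],cv2.COLOR_RGB2HSV)
k,l,st,ce=cv2.connectedComponentsWithStats(((hsv[:,:,0]<12)&(hsv[:,:,1]>170)&(hsv[:,:,2]>100)).astype(np.uint8))
print([(ce[j].round(1).tolist(),st[j].tolist()) for j in range(1,k) if st[j,4]>5 and ce[j][1]<300])
p=readout.get_obs()['eef_pos']; 
for dx in(-.014,.014):
  for z in(-.0375,-.0235): print(proj(s,p+[dx,-.011,z]).round(1))
E
```

```text
jog [-0.8  0.3 24.1] spin -0.1 | now [0.6372 0.1522 0.1591] yaw 170.9 j6 -1.18 w 0.018 t 31.3
orange [636.9  42.3] [632   0   8 104 456]
orange [299.5 243.2] [293 236  13  16 137]
orange [347.3 244.8] [342 237  13  19 142]
orange [309.4 277.3] [303 273  16  12  95]
orange [337.  327.5] [ 327  273   22  101 1731]
orange [308.3 332.4] [ 297  287   23   87 1645]
orange [328.8 390. ] [326 383   6  13  52]
jaw mid xy at jaw height [0.6352 0.146  0.1276]
156 [(313, 320), (325, 332)]
164 [(313, 323), (325, 332), (350, 358), (370, 370)]
172 [(313, 323), (325, 332), (350, 362), (392, 392), (411, 449)]
180 [(313, 324), (326, 332)]
188 [(313, 324), (326, 331)]
196 [(313, 324), (326, 331)]
204 [(313, 324), (326, 331)]
212 [(313, 324), (326, 331), (349, 367), (369, 372), (375, 375), (378, 378), (381, 381), (383, 383), (386, 386), (389, 390), (406, 449)]
220 [(313, 324), (326, 331)]
228 [(313, 331)]
236 [(313, 324), (326, 331)]
card top ends px [[321.8, 173.5], [321.8, 249.1], [321.9, 316.0]]
[([380.0, 195.6], [373, 184, 12, 24, 159]), ([395.0, 211.0], [393, 210, 5, 3, 15]), ([347.4, 228.3], [343, 221, 9, 15, 96]), ([384.0, 225.3], [382, 221, 5, 9, 26]), ([372.5, 227.8], [371, 225, 4, 7, 14]), ([377.6, 242.2], [372, 236, 11, 13, 22])]
[[375.2 232.7]]
[[375.4 226.4]]
[[387.  230.8]]
[[387.3 224.6]]
```

Request:
{"fn": "jog_arm", "kwargs": {
  "motion": [
    {"x":0,"y":0,"z":6,"spin":0,"fingers":1},
    {"x":0,"y":0,"z":12,"spin":0,"fingers":1},
    {"x":0,"y":0,"z":18,"spin":0,"fingers":1},
    {"x":0,"y":0,"z":24,"spin":0,"fingers":1},
    {"x":0,"y":0,"z":25,"spin":0,"fingers":1},
    {"x":0,"y":0,"z":25,"spin":0,"fingers":1},
    {"x":0,"y":0,"z":25,"spin":0,"fingers":1},
    {"x":0,"y":0,"z":25,"spin":0,"fingers":1}
  ]
}}

```text
clock: 32.35
eef_pos: [0.6375, 0.1523, 0.1348]
tool_rot: [-0.649, 0.761, -0.0, 0.0]
ft_force: [-0.2, 0.1, -0.9]
grip_width: 0.0181
grasp_force: 58.6
```

```bash
python3 card.py|tail -8; python3 - <<'E'
from h import *
s=snap('side','s22.png');c=snap('scene','c22.png')
for i in (s,c):
    hsv=cv2.cvtColor(i['pixels'],cv2.COLOR_RGB2HSV)
    k,l,st,ce=cv2.connectedComponentsWithStats(((hsv[:,:,0]<12)&(hsv[:,:,1]>170)&(hsv[:,:,2]>100)).astype(np.uint8))
    print([(ce[j].round(1).tolist(),st[j].tolist()) for j in range(1,k) if st[j,4]>5 and ce[j][1]<300])
    print('card top',proj(i,[[.629,.1058,.116],[.6365,.153,.116],[.644,.2,.116]]).round(1).tolist())
print('dowels');blobs(s,.0155,(.44,.57,.1,.23),20);blobs(c,.0155,(.44,.57,.1,.23),20)
o=readout.get_obs();print(o['ft_force'],o['eef_pos'],abs(o['joint_vel']).max())
E
```

```text
188 [(314, 321), (323, 326), (328, 334)]
196 [(314, 321), (323, 326), (328, 334)]
204 [(314, 321), (323, 333)]
212 [(314, 321), (323, 326), (328, 333)]
220 [(314, 321), (323, 325), (328, 333), (352, 397), (414, 449)]
228 [(314, 321), (323, 325), (327, 333)]
236 [(314, 321), (323, 325), (327, 333)]
card top ends px [[323.3, 178.2], [323.2, 261.8], [323.2, 334.7]]
[([379.7, 207.0], [373, 195, 12, 24, 159]), ([395.0, 211.0], [393, 210, 5, 3, 15]), ([347.4, 228.5], [343, 221, 9, 15, 94]), ([383.7, 236.2], [381, 232, 6, 9, 27]), ([372.6, 237.9], [371, 234, 4, 8, 16]), ([379.4, 244.4], [375, 240, 8, 9, 14])]
card top [[385.5, 240.9], [378.0, 232.7], [371.2, 225.1]]
[([585.3, 58.1], [580, 57, 11, 4, 19]), ([394.2, 184.6], [387, 172, 12, 26, 140]), ([317.5, 196.8], [313, 188, 9, 18, 108]), ([393.2, 213.7], [390, 212, 7, 5, 13]), ([393.2, 225.7], [386, 221, 16, 11, 21])]
card top [[405.6, 224.6], [387.4, 212.7], [370.4, 201.7]]
dowels
px [331. 271.] 49 xy [549.  207.4] size [12.9 39.7] ang -10.4
px [305. 274.] 85 xy [490.7 219. ] size [19.1 50.6] ang -6.3
px [335. 279.] 53 xy [542.  167.7] size [12.9 39.2] ang -10.7
px [306. 282.] 102 xy [480.9 180.5] size [20. 51.] ang -7.9
px [337. 288.] 67 xy [533.2 129.8] size [15.6 39. ] ang -8.4
px [311. 291.] 108 xy [477.3 139.9] size [19.4 49.8] ang -9.1
px [331. 265.] 36 xy [548.8 207. ] size [ 8.2 35.9] ang -9.4
px [308. 274.] 80 xy [493.9 218.1] size [10.5 48.5] ang -5.1
px [344. 276.] 38 xy [542.2 168.6] size [ 8.7 34.8] ang -10.1
px [317. 287.] 139 xy [482.6 179.4] size [13.2 50.1] ang -7.4
px [357. 287.] 81 xy [534.3 129.8] size [ 9.6 40.7] ang -8.9
px [333. 299.] 153 xy [480.1 138.4] size [13.5 51.8] ang -8.0
[-0.39484289  0.23316594 -1.19026502] [0.63743626 0.15230491 0.1346514 ] 0.0019096130829348952
```

The card edge (columns 323–326) sits midway between the jaws (mid 323.4). The jaw ends are about 19 mm below the card top, nothing pushes back and the arm is still, so I hand in.

```bash
python3 -c "
from workcell import bot
print(bot.job_done())"
```

```text
the job is handed in; nothing more can be done
None
```

I handed the job in at about 32 s; the hand-in gave no verdict. By my last measurements, both dowels lie in their pockets, within about 4 mm of centre, and the clip is held open and still over the middle of the card's top edge, centred to about 1 mm with its jaw ends about 19 mm below the top.

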